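# Drive the seized plugs out of the carrier plate

## Robot

A 6-joint arm with a two-finger parallel gripper is mounted at the origin on a cart in front of the work surface, level with it; the furniture and walls round the work are solid. World frame = base frame: x ahead of the robot, y to its left, z up, the work surface at z = 0. Lengths are in mm, angles in degrees, forces in N, time in s.
With the tool pointing down it reaches from about 350 to 850 mm from the base axis. Payload 8.1 kg.
Tool frame: the origin (TCP) lies at the very end of the fingers, on their centre line; the grasp point (between the pads) lies 19 mm behind it (tcp_to_grasp is the distance from the TCP to the grasp point, in mm); z points along the fingers, x is the direction in which the jaws open and shut, and the axes are right-handed (so a half turn about z gives the same grasp; the last joint's range is limited). The gripper opens to 85 mm and grips with 20 to 120 N. Pads are 22 mm wide; open, the fingers measure 114 mm over their backs; the gripper's body (76 mm by 85 mm) begins 54 mm behind the grasp point. The pads swing forward as they close: fully open they stand 13 mm farther back than shut.
Start: joints at [-78.232, 7.471, 85.268, -0, 87.261, -4.893], TCP at [172.051, -574.807, 231.292] pointing down, gripper open.
Joint ranges: [-169.43, 169.43], [-51.17, 129.36], [1.28, 143.12], [-76.62, 256.62], [0, 156.53], [-152.29, 152.29]. Speed limits (degrees/s): [136.94, 136.94, 159.86, 180, 180, 180].

## Interface

Orientations are given as [roll, pitch, yaw] about the fixed x, y, z axes, in that order (R = Rz(yaw) Ry(pitch) Rx(roll)).
In Python, from bench import * gives the robot as it stands. The module is installed in compiled form; this text tells all that it offers.
- The arm moves only by the tool apply_moves, never from a script. Its argument "targets" is text: rows parted by semicolons, each of 7 numbers parted by spaces: the turn, a rotation vector about the tool's x, y, z in rad, then the shift along the tool's x, y, z in cm, then the finger opening in cm, from 0 to 8.54. A call has exactly 5 rows; each row is the pose to reach, as a shift and turn from the pose commanded when the call began, along the tool's axes at that moment; what a row does not reach only later rows make up. A row lasts 1/10 s, in which the tool goes at most 50 mm and 8.59 degrees, less where a joint would pass 70% of its speed; a pose out of reach is approached as far as the arm can. A call with a gripper value outside its range is refused whole. The fingers move at their own pace and stop on an object; "force" is the grip in N (left out, the last holds). Time passes only in rows, so rows that repeat a pose let the fingers close, or fill a call up. It gives the time, the measured TCP pose, the force and the opening at its end, in the units of the state.
- sense(): the state, without advancing time (a new reading comes with each control period).
- snapshot(name): name is "side" or "top" or "wrist"; returns the picture (400x640x3 uint8, red, green, blue); there is no depth.
- camera_model(name): a dict with "fx", "fy", "cx", "cy" (pixels), "k1" (the pictures are not rectified: a ray, as slopes to the right and down, at radius r is drawn at 1 + k1 r^2 times it, then the intrinsics apply), "position" and "attitude" of the camera in the world; the wrist camera has in their place "T_tool_cam" (4x4, takes a point from camera to tool coordinates, whose origin is the TCP and whose axes are the tool frame's). Camera axes: x right, y up, looking along -z (the intrinsics and any distortion apply to the point x, -y, -z); pixel columns grow to the right and rows downward; lengths in mm; the calibration is good to about 2 mm. A picture is of the moment at which its call begins: read the wrist's pose just before it. camera_model takes no time and is no camera call.
- hand_in(): hands the job in, once; it reports no verdict.
Trained networks look in the newest picture that a camera, given by its name, has taken for a name from the list of things; names that differ only in an ending like _2 or _b are one class to them, and where a whole thing is asked for, a point or a joint stands for the part that bears it (a point fixed in the world has none). Each returns a list of dicts, best first, with "confidence" (0 to 1); they miss things now and then, are a little off and sometimes report something else, mostly with a low value. They report only what shows in the picture. A call takes as long as a camera call. They do not tell look-alikes from the thing itself.
- recognise(camera, query): "at" ([row, column] in pixels, amid what is visible of it).
- place_of(camera, query): "at" ([row, column] in pixels: a listed point, or the origin of a listed thing).
The state is a dict: "time": time; "joint_pos": joint angles; "qd": joint speeds; "joint_efforts": joint torques, N m; "tool_pos": TCP position; "tcp_rot": TCP orientation; "ft_force": force on the tool from outside, world axes, zero at the start; "wrist_torque": the same for the moment, N m; "finger_gap": finger opening in mm.
Only numpy, scipy, OpenCV 4.12 (cv2) and the standard library are available. Lean on these libraries where they do the work, as an engineer would, in place of code of your own. Each camera call takes 0.05 s, during which the arm holds its last target. There are 200 camera calls.

## Task

Drive every plug that is still stuck in the carrier plate down and out into the trough beneath it, pushing from above through the small holes with the drift, which is kept in the pinned plywood chest. To get at the drift, first pull the retaining pin out of the staple and put it in the grey tray, then lift the lid off and set it down level in the middle of the black mat. When all the plugs are out, stand the drift back in its socket, put the lid back on the chest the same way round and slide the pin back through the staple as it was, and leave the other things on the bench where they are.

Things in the scene. Friction and masses are not known exactly. Their poses are not given: they have to be found in the camera images.
- chest: Fixed plywood chest, 120 x 120 mm outside, rim 75 mm above the bench, open on top under its lid. Origin on the bench under its centre, z up. A block for the drift stands in the middle inside. On its -x side (towards the robot) is a steel keeper 50 to 60 mm wide (y): low, 54 mm high, next to the chest, then 64 mm high from x = -117 to -165 mm.
- staple (a point): Centre of the opening of the front arch of the double staple, at chest x = -127 mm, 72 mm above the bench (arch 8 mm thick in x). A second arch stands behind it at x = -92 mm (10 mm thick). Both: 20 mm free between the legs, bridge from 80 to 85 mm above the bench. The pin runs through both along the chest's x, over the lid's tongue between them.
- socket (a point): The mouth of the socket hole in the chest: centre of the hole at the top of the block, 62 mm above the bench; the hole is 26 mm across and 57 mm deep. It lies on the chest's vertical centre line.
- lid: Loose plywood lid (0.3 kg), a deep cap 140 x 140 x 75 mm, open below. Origin at the centre of its lower edge, z up, axes as the chest's. On the chest the edge is at height 56 mm, 19 mm below the rim, with 4 mm play; it covers the drift: lift it 75 mm before moving it sideways. A flat slotted tongue, 54 mm wide, level with its edge, sticks out of its -x side to x = -113 mm; the rear arch of the staple stands in its slot.
- lid_handle (a point): Centre of the lid's black bar handle, 107 mm above the lid's lower edge; the bar is 12 x 12 mm in section and 90 mm long along the lid's y, with 26 mm free below it and posts at its ends (66 mm free between them).
- pin: Loose steel pin (80 g): a 10 mm round rod along its own +x, ending 74 mm from an upright tab 10 mm thick (x), 26 mm wide (y), 62 mm high (z). Origin under the tab's centre, level with the rod's underside. Starts on the keeper at chest x = -150 mm, rod through both arches: draw it out along its -x by 70 mm or more. It stands upright on a level surface. Grip the tab some 44 mm above the origin.
- drift: Loose steel drift, 118 mm long (0.15 kg). Origin at the centre of its flat lower tip, z up along its axis. From the tip: a 16 mm round rod 55 mm long, a 38 mm round guard collar 8 mm thick, a 24 mm round grip 55 mm long to the top. Grip it low, with the fingertips just above the guard. It hangs upright in the chest's socket, the guard resting on the block, its tip 7 mm above the bench.
- stand: Fixed drive-out stand, 150 x 150 mm: an aluminium carrier plate 45 mm thick, top 115 mm, underside 70 mm above the bench, on corner posts over a catch trough with a 26 mm rim (floor at 4 mm). Origin on the bench under its centre, z up. Four bores at x, y = +-35 mm, each a 22 mm hole through the top 8 mm and 34 mm wide below that shoulder. Some bores hold a plug, the others are empty.
- bore1 (a point): Centre of the 22 mm mouth of bore 1, on the top of the plate, at stand (35, 35) mm. Plug 1, if there is one, is in this bore.
- bore2 (a point): Centre of the 22 mm mouth of bore 2, on the top of the plate, at stand (35, -35) mm. Plug 2, if there is one, is in this bore.
- bore3 (a point): Centre of the 22 mm mouth of bore 3, on the top of the plate, at stand (-35, 35) mm. Plug 3, if there is one, is in this bore.
- bore4 (a point): Centre of the 22 mm mouth of bore 4, on the top of the plate, at stand (-35, -35) mm. Plug 4, if there is one, is in this bore.
- plug1: Solid steel plug in bore 1, or absent: 32 mm round, 50 mm long, 0.15 kg. Origin in its middle, z along its axis: height 81.5 mm at the start (top against the shoulder), 29 mm standing in the trough, 20 mm lying there. Sprung shoes hold it with 10 to 20 N of drag for the first 25 mm or so; the drift pushed down until its guard meets the plate (tip at 60 mm) drives it clear and it drops.
- plug2: Solid steel plug in bore 2, or absent: 32 mm round, 50 mm long, 0.15 kg. Origin in its middle, z along its axis: height 81.5 mm at the start (top against the shoulder), 29 mm standing in the trough, 20 mm lying there. Sprung shoes hold it with 10 to 20 N of drag for the first 25 mm or so; the drift pushed down until its guard meets the plate (tip at 60 mm) drives it clear and it drops.
- plug3: Solid steel plug in bore 3, or absent: 32 mm round, 50 mm long, 0.15 kg. Origin in its middle, z along its axis: height 81.5 mm at the start (top against the shoulder), 29 mm standing in the trough, 20 mm lying there. Sprung shoes hold it with 10 to 20 N of drag for the first 25 mm or so; the drift pushed down until its guard meets the plate (tip at 60 mm) drives it clear and it drops.
- plug4: Solid steel plug in bore 4, or absent: 32 mm round, 50 mm long, 0.15 kg. Origin in its middle, z along its axis: height 81.5 mm at the start (top against the shoulder), 29 mm standing in the trough, 20 mm lying there. Sprung shoes hold it with 10 to 20 N of drag for the first 25 mm or so; the drift pushed down until its guard meets the plate (tip at 60 mm) drives it clear and it drops.
- mat: Fixed black rubber mat, 200 x 200 mm, 3 mm thick. Origin under its centre on the bench.
- tray: Loose grey open tray, 84 mm (x) by 174 mm (y) and 46 mm high (0.3 kg), walls 3 mm, floor 2 mm thick. Origin at the centre of its underside, z up.
- oil_bottle: Bystander: small white bottle with a red spout, 32 mm round, 124 mm high. Origin at its foot.
- flux_tin: Bystander: round tin with a yellow lid, 58 mm across, 27 mm high. Origin at its foot.
- solder_spool: Bystander: spool standing on its flange, 61 mm across, 50 mm high. Origin at its foot.
- pliers: Bystander: pliers with red handles lying flat, 60 x 139 x 14 mm. Origin at the middle of the underside.
- gauge: Bystander: steel setting block, 18 x 45 x 22 mm. Origin at the middle of the underside.
Mind the look-alikes: they are no part of the job. There is more than one size of the tray; the job needs the larger.

How it is judged:
By the outcome, as a careful person would: the job done as asked, in the order asked, and still so for the second after the job is handed in, with the robot touching nothing.
Of plug1, plug2, plug3, plug4 only 2 to 4 are there at a start; the rules pass over those that are not, and their reading is None.
At some moment in a run one of tray, lid may be knocked a few centimetres aside while the robot is not near it.
Once in a run the grip may slacken for a moment while it holds something.
It also fails if it takes over 200 s, if anything falls off the work surface, if the arm or the gripper's body presses on something with over 40 N, if the wrist force passes 120 N, or if a joint passes its speed limit or range.

## Working session

There is one attempt and no reset: what is moved stays moved. The work goes in short steps, Python scripts to look and compute and a tool call to move; the robot and the scene stay as the last step left them, time stands still between calls to the robot, and variables do not carry over. Pictures are saved under pics/ and viewed, about 12 in all and at most 16, crops included, and the job is handed in when it is done.

Besides the shell and the picture viewer there is one more tool, called after "Emit:" by a JSON object that holds its "fn" and its "kwargs". apply_moves: Moves the arm, as the interface text tells. Its arguments: {"type":"object","properties":{"targets":{"type":"string"},"force":{"type":"number"}},"required":["targets"]}

```bash
mkdir -p pics
cat > h.py <<'E'
from bench import *
import numpy as np, cv2
from scipy.spatial.transform import Rotation as R
def toolT():
    s=sense(); T=np.eye(4); T[:3,:3]=R.from_euler('xyz',s['tcp_rot'],degrees=True).as_matrix(); T[:3,3]=s['tool_pos']; return T
def camT(name,m):
    if name=='wrist': return toolT()@np.array(m['T_tool_cam'])
    T=np.eye(4); a=np.array(m['attitude'])
    T[:3,:3]=a if a.shape==(3,3) else R.from_euler('xyz',a,degrees=True).as_matrix()
    T[:3,3]=m['position']; return T
def ray(name,at,T=None):
    m=camera_model(name); T=camT(name,m) if T is None else T
    d=np.array([(at[1]-m['cx'])/m['fx'],(at[0]-m['cy'])/m['fy']]); u=d.copy()
    for _ in range(20): u=d/(1+m['k1']*(u@u))
    return T[:3,3],T[:3,:3]@np.array([u[0],-u[1],-1])
def atz(name,at,z,T=None):
    o,d=ray(name,at,T); return o+d*(z-o[2])/d[2]
def proj(name,p,T=None):
    m=camera_model(name); T=camT(name,m) if T is None else T
    c=T[:3,:3].T@(np.array(p,float)-T[:3,3]); u=np.array([c[0],-c[1]])/-c[2]; u=u*(1+m['k1']*(u@u))
    return np.array([m['cy']+m['fy']*u[1], m['cx']+m['fx']*u[0]])
def save(name,fn,box=None,sc=1):
    im=snapshot(name)[:,:,::-1]
    if box: im=im[box[0]:box[1],box[2]:box[3]]
    cv2.imwrite('pics/'+fn,cv2.resize(im,None,fx=sc,fy=sc,interpolation=cv2.INTER_CUBIC)); 
def delta(p,rv=None):
    "shift in cm along tool axes to bring TCP to p"
    T=toolT(); return np.round(T[:3,:3].T@(np.array(p,float)-T[:3,3])/10,3)
E
python3 - <<'E'
from h import *
print({c:camera_model(c) for c in('top','side','wrist')}); print(sense())
save('top','top1.png',sc=1.25)
save('side','side1.png',sc=1.25)
Z=dict(chest=0,staple=72,lid=56,lid_handle=163,pin=64,stand=0,bore1=115,bore2=115,bore3=115,bore4=115,mat=0,tray=0,oil_bottle=0,gauge=0,pliers=0,flux_tin=0,solder_spool=0)
for q,z in Z.items():
  for c in('top','side'):
    print(c,q,[(np.round(r['at']).tolist(),round(r['confidence'],2),np.round(atz(c,r['at'],z)[:2]).tolist()) for r in place_of(c,q)[:3]])
E
```

```text
{'top': {'fx': 425.21747794352484, 'fy': 425.21747794352484, 'cx': 315.69915421442255, 'cy': 204.579948606741, 'k1': -0.11564279072218907, 'position': array([ 208.13990068, -145.47615287, 1779.05772055]), 'attitude': array([ 10.63302638,  -0.40648601, -90.5728608 ])}, 'side': {'fx': 496.2910567325603, 'fy': 496.2910567325603, 'cx': 320.0679832756466, 'cy': 196.43723942721087, 'k1': -0.02715875943514577, 'position': array([  48.6022178 , 1011.7418418 , 1190.20782568]), 'attitude': array([  50.20480659,   -1.03391938, -156.86465386])}, 'wrist': {'fx': 332.0853893566176, 'fy': 332.0853893566176, 'cx': 320.9830170806926, 'cy': 202.01259940555676, 'k1': -0.0629357623269073, 'T_tool_cam': array([[ 9.99999643e-01,  4.06033782e-04, -7.40365217e-04,
        -1.96587737e-01],
       [ 1.59723843e-04, -9.51927587e-01, -3.06323105e-01,
        -7.85072124e+01],
       [-8.29151603e-04,  3.06322877e-01, -9.51927312e-01,
        -1.41764538e+02],
       [ 0.00000000e+00,  0.00000000e+00,  0.00000000e+00,
         1.00000000e+00]])}}
{'time': 0.0, 'joint_pos': array([-7.82301947e+01,  7.51461233e+0
[... 2762 characters left out ...]
10.0], 0.6, [715.0, -498.0]), ([182.0, 355.0], 0.56, [503.0, -450.0])]
top oil_bottle [([168.0, 324.0], 0.41, [703.0, -199.0]), ([194.0, 365.0], 0.19, [588.0, -374.0])]
side oil_bottle [([204.0, 279.0], 0.43, [711.0, -207.0])]
top gauge [([241.0, 300.0], 0.63, [388.0, -96.0])]
side gauge [([243.0, 350.0], 0.48, [400.0, -126.0])]
top pliers [([233.0, 200.0], 0.58, [425.0, 328.0])]
side pliers [([348.0, 288.0], 0.6, [416.0, 324.0])]
top flux_tin [([241.0, 331.0], 0.68, [386.0, -226.0])]
side flux_tin [([233.0, 297.0], 0.61, [584.0, -97.0]), ([227.0, 367.0], 0.46, [376.0, -224.0])]
top solder_spool [([233.0, 279.0], 0.49, [422.0, -7.0])]
side solder_spool [([268.0, 334.0], 0.93, [409.0, -2.0])]
```

Run:
```python
from h import *
save('top','top2.png',(130,290,180,480),2.6)
save('side','side2.png',(120,320,220,420),3)
```

```text
(no output)
```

View pics/top2.png

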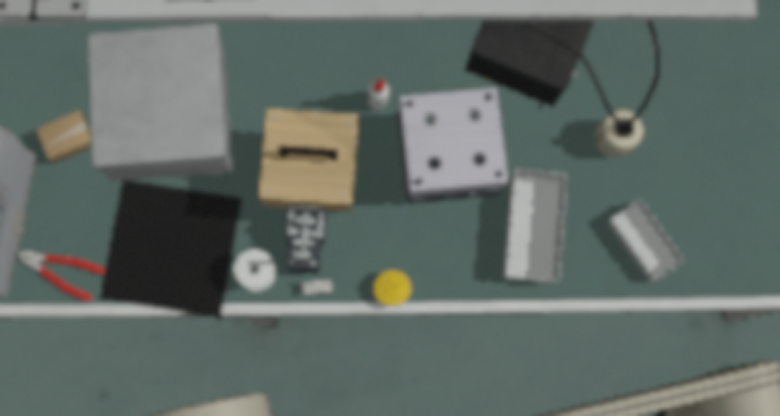

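View pics/side2.png

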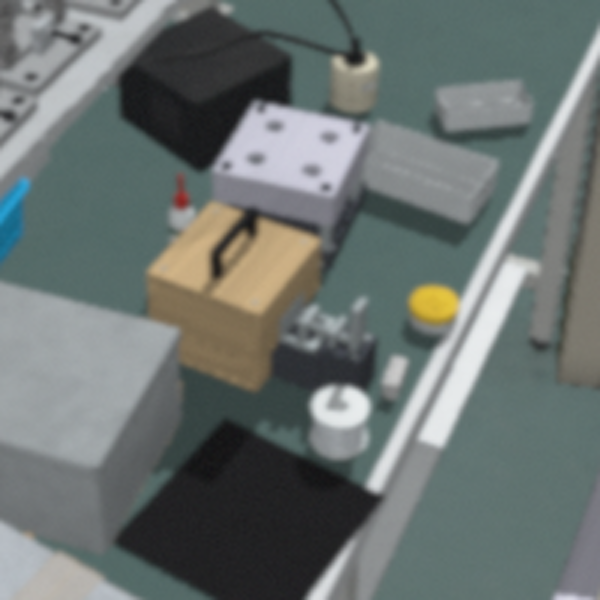

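The larger tray is at top px (219,385), with a smaller look-alike at (223,425). The chest, stand and mat agree between both cameras. I'll move the wrist camera over the area for a closer look.

```bash
cat >> h.py <<'E'
def goto(p,yaw,roll=180,pitch=0):
    "numbers for a move from the present pose"
    T=toolT(); G=R.from_euler('xyz',[roll,pitch,yaw],degrees=True).as_matrix()
    rv=R.from_matrix(T[:3,:3].T@G).as_rotvec()
    print('turn',np.round(rv,3),'shift',delta(p),'pos',np.round(T[:3,3],1),'rot',np.round(sense()['tcp_rot'],2),'F',np.round(sense()['ft_force'],1),'gap',round(sense()['finger_gap'],1),'t',round(sense()['time'],2))
E
python3 - <<'E'
from h import *
goto([520,-200,400],0)
E
```

```text
turn [ 0.   -0.   -1.28] shift [-25.931 -44.079 -16.869] pos [ 172.1 -574.8  231.3] rot [-180.     -0.    -73.34] F [ 0.2 -0.3  0.4] gap 85.3 t 1.9
```

Emit:
{"fn": "apply_moves", "kwargs": {"targets": "0 0 -0.14 -1.5 -2.5 -3.8 8.5;0 0 -0.28 -4 -6.5 -7 8.5;0 0 -0.42 -6.5 -10.5 -9 8.5;0 0 -0.56 -9 -14.5 -11 8.5;0 0 -0.70 -11.5 -18.5 -13 8.5"}}

```text
time: 2.4
tool_pos: [310.7, -417.5, 358.3]
tcp_rot: [180.0, -0.0, -32.9]
ft_force: [1.2, -0.8, 0.7]
finger_gap: 85.2
```

Run:
```python
from h import *
goto([520,-200,400],0)
```

```text
turn [ 0.    -0.001 -0.575] shift [  5.747 -29.635  -4.177] pos [ 310.7 -417.5  358.3] rot [ 1.7998e+02 -4.0000e-02 -3.2930e+01] F [ 1.2 -0.8  0.7] gap 85.2 t 2.4
```

Emit:
{"fn": "apply_moves", "kwargs": {"targets": "0 0 -0.14 1.1 -4.5 -1 8.5;0 0 -0.28 2.3 -9 -2 8.5;0 0 -0.42 3.5 -14 -3 8.5;0 0 -0.56 4.6 -19 -4 8.5;0 0 -0.575 5.7 -23.5 -4.2 8.5"}}

```text
time: 2.9
tool_pos: [487.1, -252.7, 400.8]
tcp_rot: [179.9, -0.1, 0.0]
ft_force: [1.1, -0.5, 0.5]
finger_gap: 85.0
```

Run:
```python
from h import *
goto([520,-200,400],0)
T=camT('wrist',camera_model('wrist'))
save('wrist','w1.png',sc=1.25)
Z=dict(staple=72,lid_handle=163,pin=64,stand=0,bore1=115,tray=0,socket=62)
for q,z in Z.items():
    print(q,[(np.round(r['at']).tolist(),round(r['confidence'],2),np.round(atz('wrist',r['at'],z,T)[:2]).tolist()) for r in place_of('wrist',q)[:5]])
```

```text
turn [ 0.001 -0.002  0.   ] shift [ 3.292 -5.269  0.081] pos [ 487.1 -252.7  400.8] rot [ 1.7992e+02 -1.2000e-01  0.0000e+00] F [ 1.1 -0.5  0.5] gap 85.0 t 2.9
staple [([20.0, 295.0], 0.87, [455.0, -80.0]), ([33.0, 388.0], 0.74, [575.0, -96.0])]
lid_handle [([14.0, 411.0], 0.64, [581.0, -91.0]), ([187.0, 392.0], 0.24, [571.0, -278.0]), ([226.0, 435.0], 0.17, [629.0, -328.0])]
pin [([20.0, 276.0], 0.95, [429.0, -79.0])]
stand [([185.0, 391.0], 0.75, [607.0, -319.0])]
bore1 [([179.0, 383.0], 0.73, [569.0, -280.0]), ([181.0, 434.0], 0.67, [638.0, -283.0]), ([231.0, 386.0], 0.57, [578.0, -355.0]), ([227.0, 433.0], 0.55, [644.0, -350.0]), ([30.0, 388.0], 0.49, [567.0, -100.0])]
tray [([338.0, 306.0], 0.97, [458.0, -637.0]), ([255.0, 320.0], 0.77, [486.0, -450.0])]
socket []
```

View pics/w1.png

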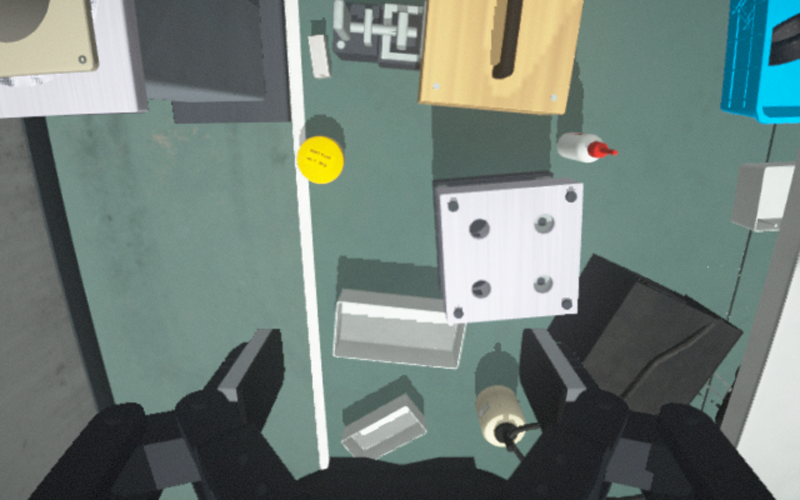

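Emit:
{"fn": "apply_moves", "kwargs": {"targets": "0 0 0 -0.8 -4 3 8.5;0 0 0 -1.8 -8 6 8.5;0 0 0 -3 -12 10 8.5;0 0 0 -3.7 -15.8 14 8.5;0 0 0 -3.7 -15.8 14 8.5"}}

```text
time: 3.8
tool_pos: [446.4, -93.9, 254.5]
tcp_rot: [-179.8, 0.3, -0.3]
ft_force: [-0.2, -0.2, -0.6]
finger_gap: 84.8
```

Run:
```python
from h import *
goto([450,-95,260],0)
T=camT('wrist',camera_model('wrist'))
save('wrist','w2.png',sc=1.25)
Z=dict(staple=72,lid_handle=163,pin=64,gauge=0)
for q,z in Z.items():
    print(q,[(np.round(r['at']).tolist(),round(r['confidence'],2),np.round(atz('wrist',r['at'],z,T)[:2]).tolist()) for r in place_of('wrist',q)[:5]])
```

```text
turn [-0.003  0.006 -0.005] shift [ 0.362  0.109 -0.552] pos [446.4 -93.9 254.5] rot [-179.85    0.34   -0.3 ] F [-0.2 -0.2 -0.6] gap 84.8 t 3.8
staple [([168.0, 331.0], 0.95, [455.0, -84.0])]
lid_handle [([204.0, 500.0], 0.9, [580.0, -92.0])]
pin [([162.0, 303.0], 0.83, [427.0, -80.0])]
gauge [([171.0, 281.0], 0.61, [396.0, -102.0])]
```

View pics/w2.png

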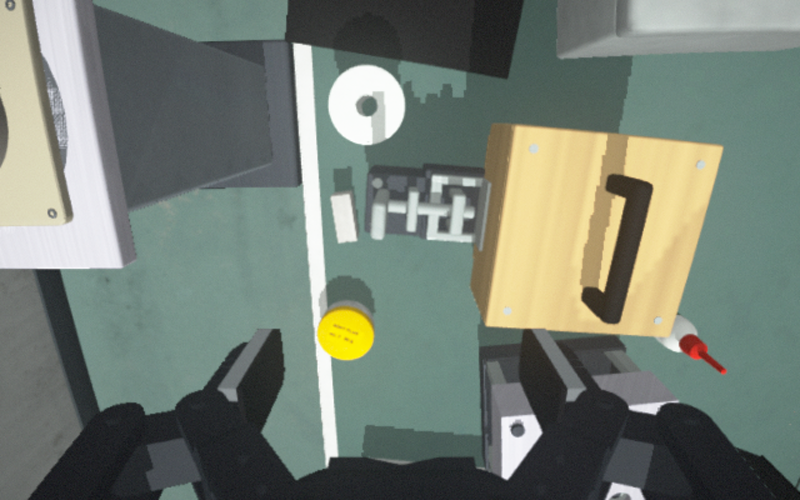

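Run:
```python
from h import *
goto([429.5,-80.5,130],-4.3)
```

```text
turn [ 0.001 -0.003  0.069] shift [-2.152 -1.722 13.113] pos [450.5 -97.7 261.2] rot [ 1.7992e+02 -1.7000e-01 -3.7000e-01] F [-0.1 -1.   0.5] gap 84.9 t 4.05
```

Emit:
{"fn": "apply_moves", "kwargs": {"targets": "0 0 0.07 -1 -0.8 4 5;0 0 0.07 -2.1 -1.7 8 5;0 0 0.07 -2.1 -1.7 11 5;0 0 0.07 -2.1 -1.7 11 5;0 0 0.07 -2.1 -1.7 11 5"}}

```text
time: 4.55
tool_pos: [429.6, -80.1, 151.0]
tcp_rot: [180.0, -0.1, -4.4]
ft_force: [-0.0, -0.2, 0.9]
finger_gap: 49.8
```

Run:
```python
from h import *
goto([429.5,-80.5,90],-4.3)
T=camT('wrist',camera_model('wrist'))
save('wrist','w3.png',(0,330,180,500),2.4)
Z=dict(staple=72,lid_handle=163,pin=64,gauge=0)
for q,z in Z.items():
    print(q,[(np.round(r['at']).tolist(),round(r['confidence'],2),np.round(atz('wrist',r['at'],z,T)[:2]).tolist()) for r in place_of('wrist',q)[:5]])
```

```text
turn [ 0.001 -0.001 -0.001] shift [-0.018  0.039  6.096] pos [429.6 -80.1 151. ] rot [ 1.7997e+02 -8.0000e-02 -4.3700e+00] F [-0.  -0.2  0.9] gap 49.8 t 4.55
staple [([211.0, 357.0], 0.97, [455.0, -81.0]), ([372.0, 489.0], 0.53, [565.0, -240.0])]
lid_handle [([278.0, 634.0], 0.65, [579.0, -93.0])]
pin [([208.0, 318.0], 0.58, [428.0, -79.0])]
gauge [([211.0, 282.0], 0.81, [392.0, -102.0])]
```

View pics/w3.png

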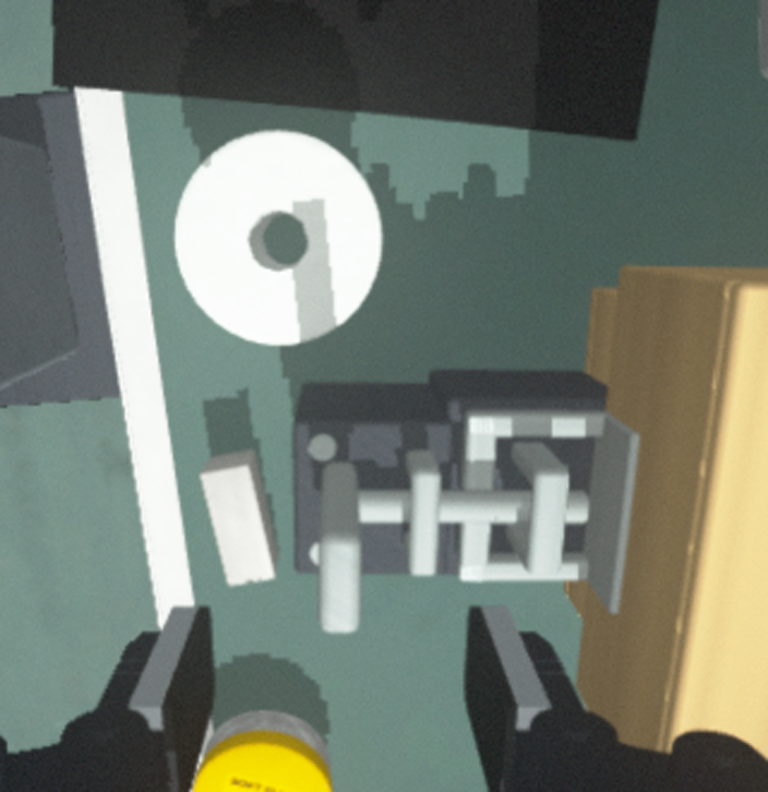

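Emit:
{"fn": "apply_moves", "kwargs": {"targets": "0 0 0.011 0 0 3 5;0 0 0.011 0 0 5.9 5;0 0 0.011 0 0 5.9 5;0 0 0.011 0 0 5.9 5;0 0 0.011 0 0 5.9 5"}}

```text
time: 5.3
tool_pos: [430.0, -79.3, 92.2]
tcp_rot: [180.0, -0.2, -4.9]
ft_force: [0.3, -0.5, 0.6]
finger_gap: 50.0
```

Emit:
{"fn": "apply_moves", "kwargs": {"targets": "0 0 0 0 0 0 0.5;0 0 0 0 0 0 0.5;0 0 0 0 0 0 0.5;0 0 0 0 0 0 0.5;0 0 0 0 0 0 0.5", "force": 60}}

```text
time: 5.8
tool_pos: [429.1, -79.0, 91.0]
tcp_rot: [180.0, -0.1, -4.9]
ft_force: [-2.1, -0.7, 7.1]
finger_gap: 9.5
```

Emit:
{"fn": "apply_moves", "kwargs": {"targets": "0 0 0 0 0 0 0.5;0 0 0 -0.5 0 0 0.5;0 0 0 -1.0 0 0 0.5;0 0 0 -1.5 0 0 0.5;0 0 0 -1.5 0 0 0.5"}}

```text
time: 6.3
tool_pos: [413.8, -77.8, 91.0]
tcp_rot: [180.0, -0.1, -4.9]
ft_force: [1.0, -0.1, 7.6]
finger_gap: 9.0
```

Emit:
{"fn": "apply_moves", "kwargs": {"targets": "0 0 0 -1 0 0 0.5;0 0 0 -2 0 0 0.5;0 0 0 -3.5 0 0 0.5;0 0 0 -4.8 0 0 0.5;0 0 0 -5.8 0 0 0.5"}}

```text
time: 6.8
tool_pos: [355.6, -72.7, 90.4]
tcp_rot: [180.0, -0.1, -4.9]
ft_force: [2.0, 0.1, 3.3]
finger_gap: 8.9
```

Emit:
{"fn": "apply_moves", "kwargs": {"targets": "0 0 0 0 0 0 0.5;0 0 0 0 0 -2 0.5;0 0 0 0 0 -5 0.5;0 0 0 1 0 -8 0.5;0 0 0 3 0 -10 0.5"}}

```text
time: 7.3
tool_pos: [385.2, -75.2, 191.5]
tcp_rot: [180.0, -0.0, -4.9]
ft_force: [-0.3, -0.7, -0.5]
finger_gap: 9.4
```

Run:
```python
from h import *
goto([475,-453,250],-4.5)
save('wrist','w4.png',(0,400,120,520),1.5)
```

```text
turn [ 0.    -0.    -0.008] shift [12.203 36.87  -5.834] pos [385.2 -75.2 191.5] rot [ 1.7998e+02 -1.0000e-02 -4.9500e+00] F [-0.3 -0.7 -0.5] gap 9.4 t 7.3
```

View pics/w4.png

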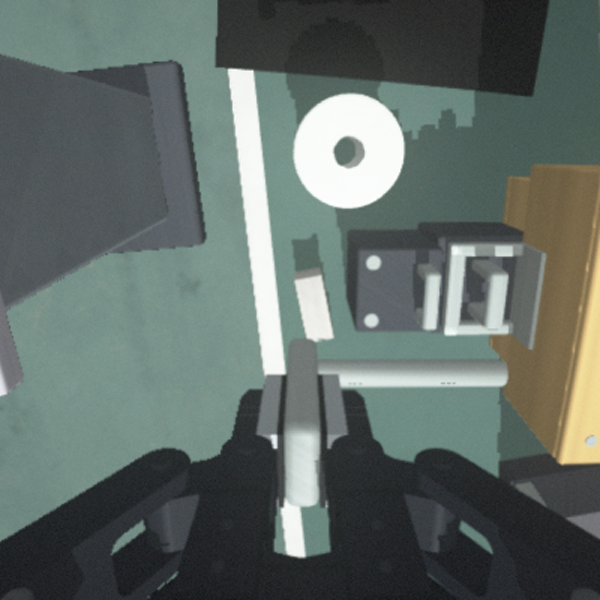

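Run:
```python
from h import *
goto([450,-370,280],-5)
```

```text
turn [ 0.001 -0.007  0.001] shift [ 8.638 28.778 -8.419] pos [389.4 -76.  194.8] rot [179.92  -0.4   -4.96] F [0.2 0.2 3.3] gap 9.3 t 7.35
```

Emit:
{"fn": "apply_moves", "kwargs": {"targets": "0 0 0 1.5 3 -4 0.5;0 0 0 3 8 -7 0.5;0 0 0 5 13 -8.4 0.5;0 0 0 6.5 17 -8.4 0.5;0 0 0 8.5 21 -8.4 0.5"}}

```text
time: 7.85
tool_pos: [450.6, -289.7, 274.4]
tcp_rot: [180.0, -0.0, -4.9]
ft_force: [1.0, 0.5, -0.4]
finger_gap: 9.0
```

Emit:
{"fn": "apply_moves", "kwargs": {"targets": "0 0 0 0 3 0 0.5;0 0 0 0 6 0 0.5;0 0 0 0 7.8 0 0.5;0 0 0 0 7.8 0 0.5;0 0 0 0 7.8 0 0.5"}}

```text
time: 8.35
tool_pos: [443.8, -364.7, 273.4]
tcp_rot: [-179.9, 0.1, -5.0]
ft_force: [-0.6, 1.2, -1.0]
finger_gap: 9.6
```

Run:
```python
from h import *
T=camT('wrist',camera_model('wrist'))
save('wrist','w5.png',(100,400,120,640),1.5)
for q,z in dict(tray=0,bore1=115).items():
    print(q,[(np.round(r['at']).tolist(),round(r['confidence'],2),np.round(atz('wrist',r['at'],z,T)[:2]).tolist()) for r in place_of('wrist',q)[:5]])
for q in ('tray',): print([(r['confidence'],np.round(r['at']),np.round(atz('top',r['at'],0)[:2])) for r in (snapshot('top') is not None and place_of('top',q))])
goto([450,-450,150],-5)
```

```text
tray [([221.0, 356.0], 0.9, [484.0, -450.0]), ([334.0, 346.0], 0.77, [459.0, -633.0])]
bore1 [([81.0, 459.0], 0.86, [570.0, -283.0]), ([164.0, 463.0], 0.65, [577.0, -357.0]), ([69.0, 537.0], 0.6, [640.0, -277.0]), ([147.0, 538.0], 0.55, [647.0, -346.0])]
[(0.59, array([218., 386.]), array([ 482., -461.]))]
turn [ 0.    -0.     0.002] shift [ 1.27   8.474 12.435] pos [ 444.5 -364.5  274.3] rot [ 1.80e+02 -2.00e-02 -4.86e+00] F [-0.2 -0.6 -0.8] gap 9.4 t 8.6
```

View pics/w5.png

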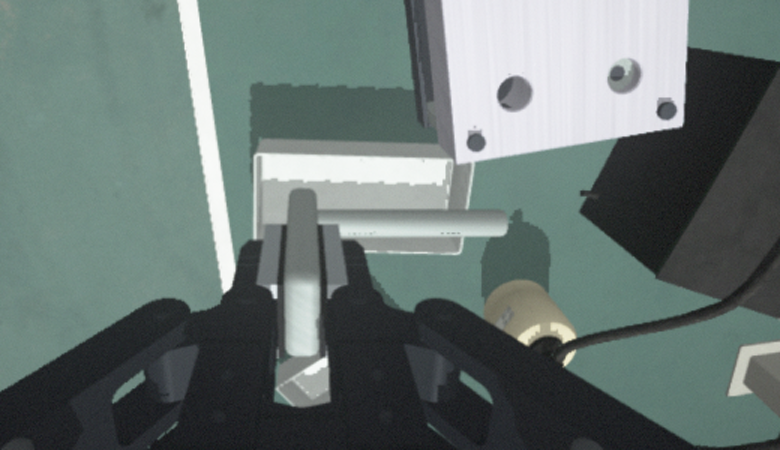

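Emit:
{"fn": "apply_moves", "kwargs": {"targets": "0 0 0 0.4 3.5 2 0.5;0 0 0 1.0 8.2 5 0.5;0 0 0 1.3 8.2 9 0.5;0 0 0 1.3 8.2 12.5 0.5;0 0 0 1.3 8.2 15 0.5"}}

```text
time: 9.1
tool_pos: [449.3, -446.9, 120.7]
tcp_rot: [-179.9, 0.1, -4.9]
ft_force: [1.0, 0.6, -1.3]
finger_gap: 9.2
```

Emit:
{"fn": "apply_moves", "kwargs": {"targets": "0 0 0 0 0 0 0.5;0 0 0 0 0 3 0.5;0 0 0 0 0 6 0.5;0 0 0 0 0 6.5 0.5;0 0 0 0 0 6.5 0.5"}}

```text
time: 9.6
tool_pos: [450.2, -447.8, 59.7]
tcp_rot: [-180.0, 0.0, -4.9]
ft_force: [0.3, -0.2, 0.5]
finger_gap: 9.3
```

Run:
```python
from h import *
goto([450,-447,30],-5)
```

```text
turn [-0.001  0.     0.002] shift [-0.028 -0.078  2.966] pos [ 450.2 -447.8   59.7] rot [-1.7997e+02  3.0000e-02 -4.9000e+00] F [ 0.3 -0.2  0.5] gap 9.3 t 9.6
```

Emit:
{"fn": "apply_moves", "kwargs": {"targets": "0 0 0 0 0 1.5 0.5;0 0 0 0 0 2.5 0.5;0 0 0 0 0 2.9 0.5;0 0 0 0 0 2.9 0.5;0 0 0 0 0 2.9 0.5"}}

```text
time: 10.1
tool_pos: [450.2, -448.4, 30.2]
tcp_rot: [180.0, -0.0, -4.9]
ft_force: [0.0, 0.4, -1.1]
finger_gap: 9.0
```

Emit:
{"fn": "apply_moves", "kwargs": {"targets": "0 0 0 0 0 0 2.5;0 0 0 0 0 0 4;0 0 0 0 0 0 4;0 0 0 0 0 0 4;0 0 0 0 0 0 4"}}

```text
time: 10.6
tool_pos: [450.1, -448.3, 30.1]
tcp_rot: [180.0, -0.0, -4.9]
ft_force: [0.6, 0.0, 0.0]
finger_gap: 40.0
```

Emit:
{"fn": "apply_moves", "kwargs": {"targets": "0 0 0 0 0 -1 4;0 0 0 0 0 -5 4;0 0 0 0 0 -10 4;0 0 0 0 -3 -15 4;0 0 0 0 -7 -20 4"}}

```text
time: 11.1
tool_pos: [454.9, -392.6, 215.9]
tcp_rot: [179.9, -0.1, -5.0]
ft_force: [1.5, 0.2, -1.0]
finger_gap: 39.9
```

Run:
```python
from h import *
T=camT('wrist',camera_model('wrist'))
save('wrist','w6.png',(80,400,120,640),1.5)
for q,z in dict(tray=0,pin=2,bore1=115).items():
    print(q,[(np.round(r['at']).tolist(),round(r['confidence'],2),np.round(atz('wrist',r['at'],z,T)[:2]).tolist()) for r in place_of('wrist',q)[:5]])
goto([580,-92.5,260],-5)
```

```text
tray [([349.0, 342.0], 0.76, [462.0, -639.0]), ([216.0, 349.0], 0.68, [483.0, -450.0])]
pin [([218.0, 317.0], 0.65, [446.0, -447.0]), ([219.0, 347.0], 0.57, [480.0, -452.0])]
bore1 [([124.0, 574.0], 0.82, [648.0, -348.0]), ([38.0, 478.0], 0.74, [572.0, -285.0]), ([139.0, 479.0], 0.7, [576.0, -354.0]), ([22.0, 574.0], 0.6, [641.0, -278.0])]
turn [ 0.003 -0.003  0.002] shift [  9.834 -30.907  -4.529] pos [ 456.  -392.3  215.3] rot [179.83  -0.2   -4.86] F [-0.4 -0.  -0. ] gap 40.2 t 11.3
```

View pics/w6.png

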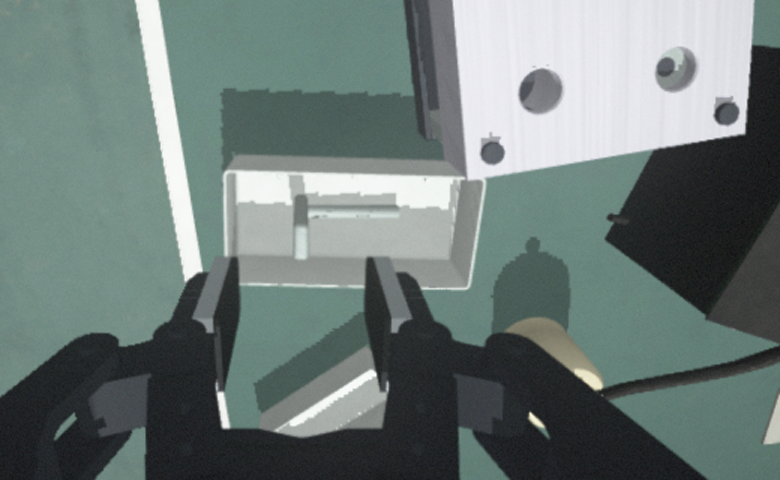

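Emit:
{"fn": "apply_moves", "kwargs": {"targets": "0 0 0 1.6 -4.5 -2 5;0 0 0 3.2 -9 -4 5;0 0 0 4.8 -14 -4.5 5;0 0 0 6.4 -18.5 -4.5 5;0 0 0 8 -23 -4.5 5"}}

```text
time: 11.8
tool_pos: [553.7, -170.0, 256.4]
tcp_rot: [-180.0, 0.1, -5.0]
ft_force: [1.8, -0.1, -0.9]
finger_gap: 50.2
```

Emit:
{"fn": "apply_moves", "kwargs": {"targets": "0 0 0 0.9 -4 0 5;0 0 0 1.8 -7.9 0 5;0 0 0 1.8 -7.9 0 5;0 0 0 1.8 -7.9 0 5;0 0 0 1.8 -7.9 0 5"}}

```text
time: 12.3
tool_pos: [577.9, -95.2, 256.4]
tcp_rot: [180.0, 0.1, -5.0]
ft_force: [-0.0, -0.6, 0.0]
finger_gap: 50.2
```

Run:
```python
from h import *
T=camT('wrist',camera_model('wrist')); snapshot('wrist')
for q,z in dict(lid_handle=163,staple=72).items():
    print(q,[(np.round(r['at']).tolist(),round(r['confidence'],2),np.round(atz('wrist',r['at'],z,T)[:2]).tolist()) for r in place_of('wrist',q)[:5]])
goto([580,-92.5,144],-5)
```

```text
lid_handle [([201.0, 322.0], 0.71, [579.0, -92.0])]
staple [([172.0, 202.0], 0.81, [458.0, -80.0])]
turn [ 0.     0.001 -0.001] shift [ 0.177 -0.322 11.31 ] pos [578.  -95.5 257.1] rot [ 1.7999e+02  4.0000e-02 -5.0400e+00] F [ 0.3 -0.6  0.3] gap 50.0 t 12.45
```

Emit:
{"fn": "apply_moves", "kwargs": {"targets": "0 0 0 0.1 -0.3 4 5;0 0 0 0.1 -0.3 8 5;0 0 0 0.1 -0.3 11.2 5;0 0 0 0.1 -0.3 11.2 5;0 0 0 0.1 -0.3 11.2 5"}}

```text
time: 12.95
tool_pos: [579.3, -91.9, 145.8]
tcp_rot: [-180.0, 0.1, -5.0]
ft_force: [0.9, -0.2, 1.0]
finger_gap: 49.9
```

Emit:
{"fn": "apply_moves", "kwargs": {"targets": "0 0 0 0 0 0 0.8;0 0 0 0 0 0 0.8;0 0 0 0 0 0 0.8;0 0 0 0 0 0 0.8;0 0 0 0 0 0 0.8", "force": 100}}

```text
time: 13.45
tool_pos: [581.1, -91.6, 147.9]
tcp_rot: [180.0, -0.2, -4.9]
ft_force: [-0.3, -0.7, 5.7]
finger_gap: 9.9
```

Emit:
{"fn": "apply_moves", "kwargs": {"targets": "0 0 0 0 0 -0.5 0.8;0 0 0 0 0 -1 0.8;0 0 0 0 0 -1.5 0.8;0 0 0 0 0 -2 0.8;0 0 0 0 0 -2.5 0.8"}}

```text
time: 13.95
tool_pos: [579.7, -91.2, 170.8]
tcp_rot: [180.0, 0.0, -4.9]
ft_force: [0.1, -0.4, -3.6]
finger_gap: 10.0
```

Run:
```python
from h import *
for p in [(130+175/2.6,180+90/2.6),(130+172/2.6,180+232/2.6),(130+30/2.6,180+218/2.6)]:
    print([np.round(atz('top',p,z)) for z in (0,150,250)])
# side crop /3: block corners near bottom (180,400)->, top (180,345), (0,285),(105,465)top,(105,545)bottom
for n,p in dict(top=(120+345/3,220+180/3),topf=(120+465/3,220+105/3),botf=(120+545/3,220+105/3)).items(): print(n,[np.round(atz('side',p,z)) for z in (0,100,150)])
print('strip',np.round(atz('top',(247.7,247),0)))
goto([457,132,250],-5)
```

```text
[array([578., 272.,   0.]), array([546., 237., 150.]), array([526., 213., 250.])]
[array([580.,  37.,   0.]), array([549.,  22., 150.]), array([528.,  11., 250.])]
[array([826.,  64.,   0.]), array([774.,  46., 150.]), array([739.,  34., 250.])]
top [array([634., -65.,   0.]), array([585.,  26., 100.]), array([560.,  71., 150.])]
topf [array([625., 128.,   0.]), array([577., 203., 100.]), array([552., 240., 150.])]
botf [array([574., 220.,   0.]), array([530., 287., 100.]), array([508., 320., 150.])]
strip [361. 128.   0.]
turn [0.    0.    0.001] shift [-14.14  -21.186  -7.917] pos [579.7 -91.2 170.8] rot [ 1.80e+02  1.00e-02 -4.93e+00] F [ 0.1 -0.4 -3.6] gap 10.0 t 13.95
```

Emit:
{"fn": "apply_moves", "kwargs": {"targets": "0 0 0 0 0 -2 0.8;0 0 0 0 0 -5 0.8;0 0 0 0 0 -8 0.8;0 0 0 -2 -2 -9 0.8;0 0 0 -5 -5 -9 0.8"}}

```text
time: 14.45
tool_pos: [535.6, -38.0, 263.5]
tcp_rot: [180.0, -0.3, -5.1]
ft_force: [-0.4, 1.2, -3.0]
finger_gap: 9.9
```

Emit:
{"fn": "apply_moves", "kwargs": {"targets": "0 0 0 -2.5 -4 0 0.8;0 0 0 -5 -8 0 0.8;0 0 0 -7 -12 0 0.8;0 0 0 -9.1 -16.2 0 0.8;0 0 0 -9.1 -16.2 0 0.8"}}

```text
time: 14.95
tool_pos: [455.3, 136.9, 261.0]
tcp_rot: [-179.9, 0.0, -4.6]
ft_force: [0.1, 0.5, -2.9]
finger_gap: 9.9
```

Run:
```python
from h import *
snapshot('side'); snapshot('top')
for c in('side','top'): print(c,[(np.round(r['at']).tolist(),round(r['confidence'],2),np.round(atz(c,r['at'],0)[:2]).tolist()) for r in place_of(c,'mat')[:2]])
goto([457,132,94],-5)
```

```text
side [([292.0, 302.0], 0.84, [460.0, 131.0])]
top [([226.0, 250.0], 0.78, [452.0, 118.0])]
turn [ 0.    -0.     0.001] shift [-0.088 -0.058 16.662] pos [457.8 131.4 260.6] rot [ 1.7997e+02 -2.0000e-02 -4.9500e+00] F [-0.  -1.1 -3.2] gap 9.9 t 15.15
```

Emit:
{"fn": "apply_moves", "kwargs": {"targets": "0 0 0 0 0 4 0.8;0 0 0 0 0 8 0.8;0 0 0 0 0 12 0.8;0 0 0 0 0 14 0.8;0 0 0 0 0 15 0.8"}}

```text
time: 15.65
tool_pos: [456.1, 130.3, 107.6]
tcp_rot: [179.9, 0.2, -5.1]
ft_force: [-0.0, 0.3, -2.5]
finger_gap: 9.7
```

Emit:
{"fn": "apply_moves", "kwargs": {"targets": "0 0 0 0 0 0.5 0.8;0 0 0 0 0 1 0.8;0 0 0 0 0 1.4 0.8;0 0 0 0 0 1.5 0.8;0 0 0 0 0 1.5 0.8"}}

```text
time: 16.15
tool_pos: [457.8, 132.2, 96.0]
tcp_rot: [-180.0, -0.0, -4.9]
ft_force: [-0.2, 0.4, -2.7]
finger_gap: 10.1
```

Still carrying the weight, so I'll inch down.

Emit:
{"fn": "apply_moves", "kwargs": {"targets": "0 0 0 0 0 0.1 0.8;0 0 0 0 0 0.2 0.8;0 0 0 0 0 0.3 0.8;0 0 0 0 0 0.3 0.8;0 0 0 0 0 0.3 0.8"}}

```text
time: 16.65
tool_pos: [457.9, 132.3, 94.9]
tcp_rot: [-180.0, -0.1, -4.9]
ft_force: [-10.4, -2.7, 18.2]
finger_gap: 9.9
```

Run:
```python
from h import *
goto([457,132,94],-5)
```

```text
turn [-0.    -0.001  0.002] shift [-0.09   0.035  0.088] pos [457.9 132.3  94.9] rot [-1.7999e+02 -6.0000e-02 -4.9100e+00] F [-10.4  -2.7  18.2] gap 9.9 t 16.65
```

Emit:
{"fn": "apply_moves", "kwargs": {"targets": "0 0 0 0 0 -0.1 2.5;0 0 0 0 0 -0.1 4;0 0 0 0 0 -0.1 5;0 0 0 0 0 -0.1 5;0 0 0 0 0 -0.1 5"}}

```text
time: 17.15
tool_pos: [457.4, 132.1, 93.3]
tcp_rot: [180.0, 0.0, -4.9]
ft_force: [0.1, 0.1, -0.2]
finger_gap: 50.0
```

Emit:
{"fn": "apply_moves", "kwargs": {"targets": "0 0 0 0 0 -2 5;0 0 0 0 0 -6 5;0 0 0 0 0 -11 5;0 0 0 3 4 -15 5;0 0 0 6 8 -17 5"}}

```text
time: 17.65
tool_pos: [503.3, 61.0, 259.7]
tcp_rot: [-180.0, -0.3, -4.7]
ft_force: [0.9, 1.5, -0.5]
finger_gap: 50.1
```

Run:
```python
from h import *
goto([580,-92.5,260],-5)
save('side','side3.png',(180,330,220,420),3)
T=camT('wrist',camera_model('wrist')); snapshot('wrist')
print([(np.round(r['at']).tolist(),round(r['confidence'],2),np.round(atz('wrist',r['at'],110,T)[:2]).tolist()) for r in place_of('wrist','lid_handle')[:5]])
```

```text
turn [-0.001 -0.005  0.005] shift [ 8.9150e+00  1.4661e+01 -1.0000e-03] pos [503.3  61.  259.7] rot [-179.95   -0.27   -4.74] F [ 0.9  1.5 -0.5] gap 50.1 t 17.65
[([101.0, 252.0], 0.63, [457.0, 133.0])]
```

View pics/side3.png

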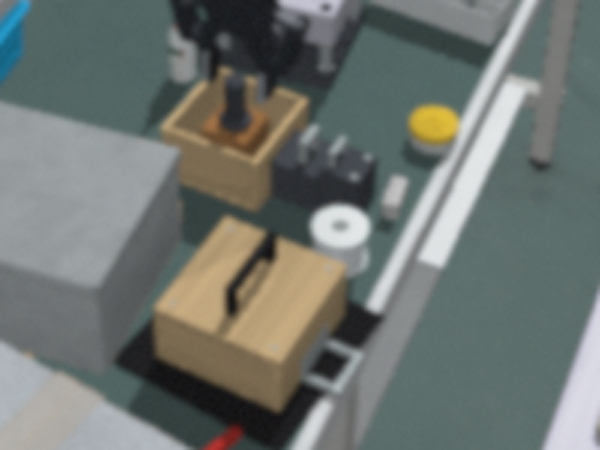

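Emit:
{"fn": "apply_moves", "kwargs": {"targets": "0 0 0 2 3.5 0 5;0 0 0 4.5 7 0 5;0 0 0 6.5 11 0 5;0 0 0 8.3 14.7 0 5;0 0 0 8.3 14.7 0 5"}}

```text
time: 18.3
tool_pos: [572.1, -96.3, 253.9]
tcp_rot: [180.0, 0.1, -5.1]
ft_force: [-0.6, 0.2, -0.2]
finger_gap: 50.4
```

Run:
```python
from h import *
s=snapshot('wrist')
T=camT('wrist',camera_model('wrist')); save('wrist','w7.png',(60,400,160,480),1.75)
for q,z in dict(drift=7,socket=62,chest=0,staple=72).items():
    print(q,[(np.round(r['at']).tolist(),round(r['confidence'],2),np.round(atz('wrist',r['at'],z,T)[:2]).tolist()) for r in place_of('wrist',q)[:3]])
print('rec',[(np.round(r['at']),np.round(atz('wrist',r['at'],100,T)[:2])) for r in recognise('wrist','drift')[:2]])
goto([580,-92.5,74],-5)
print(proj('wrist',[580,-92.5,125],T),proj('wrist',[580,-92.5,70],T))
```

```text
drift [([163.0, 328.0], 0.75, [579.0, -93.0])]
socket [([162.0, 331.0], 0.44, [582.0, -81.0])]
chest [([164.0, 332.0], 0.81, [585.0, -95.0]), ([160.0, 328.0], 0.22, [579.0, -90.0]), ([100.0, 184.0], 0.16, [419.0, -6.0])]
staple [([171.0, 206.0], 0.59, [457.0, -77.0])]
rec [(array([175., 332.]), array([582., -85.]))]
turn [-0.     0.     0.003] shift [ 0.824  0.031 18.199] pos [571.8 -91.5 256. ] rot [-1.7999e+02  1.0000e-02 -4.8300e+00] F [-0.7 -0.1 -0.3] gap 50.2 t 18.65
[189.67610703 331.19714   ] [174.8408998  329.74899968]
```

View pics/w7.png

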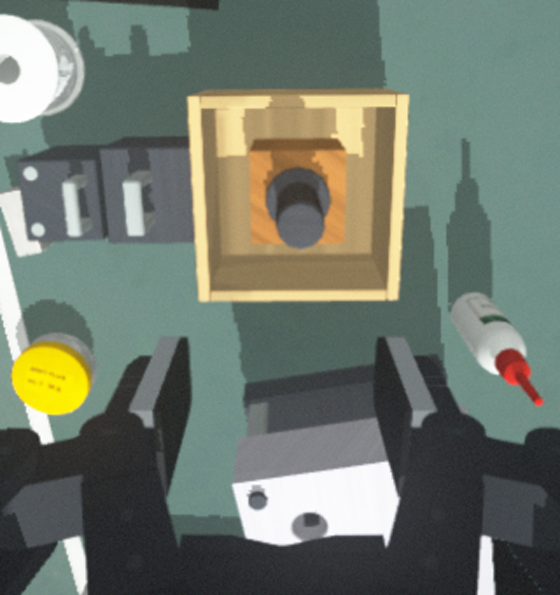

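Emit:
{"fn": "apply_moves", "kwargs": {"targets": "0 0 0 0.4 0 4 5;0 0 0 0.8 0 8 5;0 0 0 0.8 0 11 5;0 0 0 0.8 0 11 5;0 0 0 0.8 0 11 5"}}

```text
time: 19.15
tool_pos: [579.8, -93.0, 146.5]
tcp_rot: [-180.0, 0.0, -4.9]
ft_force: [1.4, -0.6, 0.8]
finger_gap: 50.0
```

Run:
```python
from h import *
goto([580,-92.5,73],-5)
```

```text
turn [-0.     0.001  0.002] shift [ 0.021 -0.045  7.348] pos [579.8 -93.  146.5] rot [-1.7999e+02  4.0000e-02 -4.8800e+00] F [ 1.4 -0.6  0.8] gap 50.0 t 19.15
```

Emit:
{"fn": "apply_moves", "kwargs": {"targets": "0 0 0 0 0 3 5;0 0 0 0 0 5.5 5;0 0 0 0 0 7.2 5;0 0 0 0 0 7.2 5;0 0 0 0 0 7.2 5"}}

```text
time: 19.65
tool_pos: [581.6, -93.8, 76.6]
tcp_rot: [180.0, -0.2, -4.9]
ft_force: [-0.2, 0.8, 0.8]
finger_gap: 50.1
```

Emit:
{"fn": "apply_moves", "kwargs": {"targets": "0 0 0 0 0 0 2;0 0 0 0 0 0 2;0 0 0 0 0 0 2;0 0 0 0 0 0 2;0 0 0 0 0 0 2", "force": 100}}

```text
time: 20.15
tool_pos: [581.7, -94.0, 76.7]
tcp_rot: [180.0, -0.2, -4.9]
ft_force: [-0.5, 0.9, 7.8]
finger_gap: 21.8
```

Emit:
{"fn": "apply_moves", "kwargs": {"targets": "0 0 0 0 0 -1.5 2;0 0 0 0 0 -3 2;0 0 0 0 0 -4.5 2;0 0 0 0 0 -6 2;0 0 0 0 0 -6 2"}}

```text
time: 20.65
tool_pos: [582.2, -94.2, 138.0]
tcp_rot: [179.9, -0.3, -4.9]
ft_force: [0.0, 0.0, 0.0]
finger_gap: 22.1
```

Run:
```python
from h import *
goto([609,-316,290],-5)
goto([609,-316,290],5.5)
```

```text
turn [ 0.001 -0.006  0.001] shift [  4.665  21.884 -15.152] pos [582.2 -94.2 138. ] rot [179.95  -0.33  -4.93] F [0. 0. 0.] gap 22.1 t 20.65
turn [ 0.001 -0.006 -0.182] shift [  4.665  21.884 -15.152] pos [582.2 -94.2 138. ] rot [179.95  -0.33  -4.93] F [0. 0. 0.] gap 22.1 t 20.65
```

Emit:
{"fn": "apply_moves", "kwargs": {"targets": "0 0 0 0 0 -5 2;0 0 0 0 0 -10 2;0 0 -0.06 1 4 -14 2;0 0 -0.12 2 8 -15 2;0 0 -0.182 3 12.5 -15 2"}}

```text
time: 21.15
tool_pos: [600.9, -222.3, 288.6]
tcp_rot: [179.8, -0.3, 5.7]
ft_force: [1.3, 0.2, -2.4]
finger_gap: 21.6
```

Run:
```python
from h import *
goto([609,-375,290],5.5)
```

```text
turn [ 0.003 -0.006  0.004] shift [-0.724 15.274 -0.096] pos [ 600.9 -222.3  288.6] rot [179.8   -0.34   5.74] F [ 1.3  0.2 -2.4] gap 21.6 t 21.15
```

Emit:
{"fn": "apply_moves", "kwargs": {"targets": "0 0 0 -0.2 4.5 0 2;0 0 0 -0.4 9 0 2;0 0 0 -0.7 13 0 2;0 0 0 -0.7 15 0 2;0 0 0 -0.7 15 0 2"}}

```text
time: 21.65
tool_pos: [605.4, -374.0, 282.3]
tcp_rot: [-180.0, 0.1, 5.3]
ft_force: [-0.1, 1.4, -2.1]
finger_gap: 22.2
```

Run:
```python
from h import *
snapshot('wrist');snapshot('wrist');snapshot('wrist')
T=camT('wrist',camera_model('wrist')); goto([609,-375,290],5.5); save('wrist','w8.png',(60,400,180,480),1.75)
for q,z in dict(bore1=115,drift=220).items():
    print(q,[(np.round(r['at'],1).tolist(),round(r['confidence'],2),np.round(atz('wrist',r['at'],z,T)[:2],1).tolist()) for r in place_of('wrist',q)[:5]])
```

```text
turn [-0.001  0.001  0.   ] shift [ 0.188  0.521 -0.658] pos [ 606.6 -370.   283.4] rot [-1.7994e+02  3.0000e-02  5.5200e+00] F [-0.4  0.  -0. ] gap 22.0 t 21.8
bore1 [([88.3, 372.4], 0.96, [644.0, -280.7]), ([83.7, 288.3], 0.92, [569.1, -284.1]), ([165.8, 290.0], 0.66, [575.8, -358.0]), ([215.0, 204.3], 0.46, [493.5, -416.0])]
drift [([214.4, 322.4], 0.77, [607.1, -365.9])]
```

View pics/w8.png

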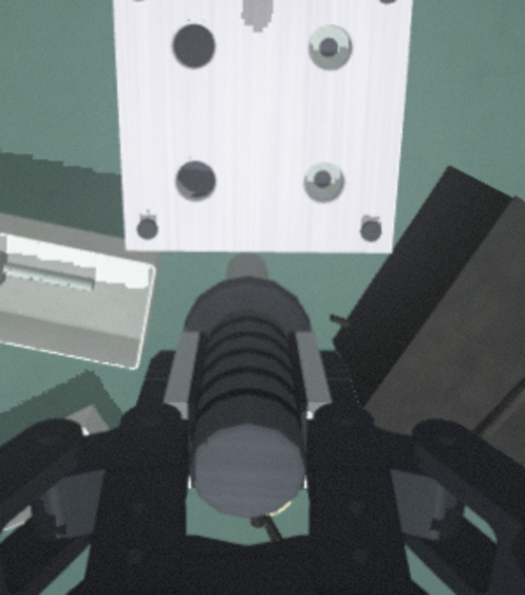

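Run:
```python
from h import *
T=camT('wrist',camera_model('wrist')); print(np.round(T[:3,3],1)); goto([609,-375,290],5.5)
im=cv2.cvtColor(snapshot('wrist'),cv2.COLOR_RGB2GRAY)
big=cv2.resize(im[60:190,180:440],None,fx=4,fy=4,interpolation=cv2.INTER_CUBIC)
c=cv2.HoughCircles(big,cv2.HOUGH_GRADIENT,1.5,150,param1=120,param2=30,minRadius=38,maxRadius=60)
P=[]
for x,y,r in (c[0] if c is not None else []):
    at=((y-1.5)/4+60,(x-1.5)/4+180); p=atz('wrist',at,115,T); print(np.round(at,1),round(r/4,1),np.round(p[:2],1))
# drift top disc
for at in [(60+470/1.75,180+249/1.75)]:
    z=sense()['tool_pos'][2]+48; p=atz('wrist',at,z,T); q=toolT(); print('top of drift in tool',np.round(q[:3,:3].T@(p-q[:3,3]),1))
```

```text
[ 599.3 -291.2  426. ]
turn [-0.    -0.     0.002] shift [ 0.148  0.573 -0.573] pos [ 607.  -369.4  284.3] rot [-1.7999e+02 -1.0000e-02  5.5900e+00] F [ 0.4 -0.4 -1.6] gap 21.8 t 21.95
[163.3 290.8] 11.4 [ 576.9 -355.3]
[ 86.1 289.7] 12.5 [ 570.8 -285.6]
[ 87.2 366.9] 13.2 [ 639.5 -279.8]
[163.3 363.6] 12.0 [ 645.6 -348.6]
top of drift in tool [  0.5  -3.1 -48. ]
```

Run:
```python
from h import *
goto([646.2,-351,191],5.5)
```

```text
turn [ 0.    -0.     0.002] shift [ 4.082 -1.463  9.336] pos [ 607.  -369.5  284.3] rot [ 1.80e+02 -2.00e-02  5.59e+00] F [-0.2 -0.3 -1.2] gap 21.8 t 22.0
```

Emit:
{"fn": "apply_moves", "kwargs": {"targets": "0 0 0 2 -0.7 3 2;0 0 0 4.1 -1.5 6 2;0 0 0 4.1 -1.5 9.3 2;0 0 0 4.1 -1.5 9.3 2;0 0 0 4.1 -1.5 9.3 2"}}

```text
time: 22.5
tool_pos: [645.6, -351.2, 191.0]
tcp_rot: [-179.9, 0.1, 5.5]
ft_force: [0.4, -0.2, -0.5]
finger_gap: 22.0
```

Run:
```python
from h import *
goto([646.2,-351,181],5.5)
save('wrist','w9.png',(110,270,250,400),4)
```

```text
turn [-0.001  0.001  0.001] shift [ 0.066 -0.01   0.996] pos [ 645.6 -351.2  191. ] rot [-1.7994e+02  8.0000e-02  5.5400e+00] F [ 0.4 -0.2 -0.5] gap 22.0 t 22.5
```

View pics/w9.png

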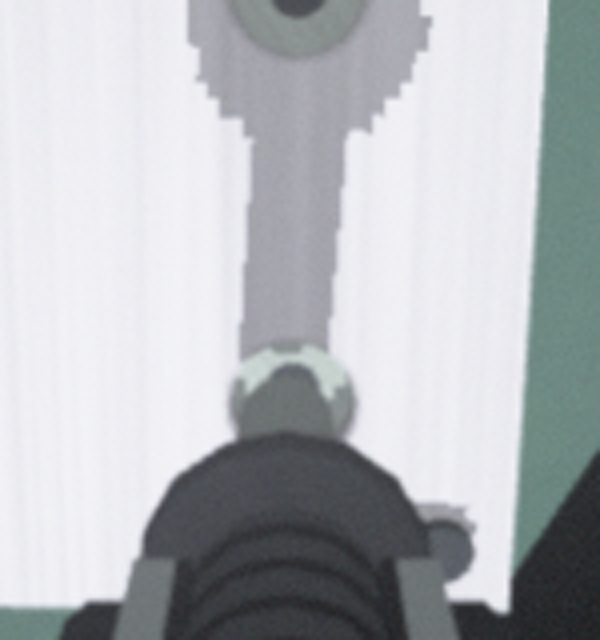

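Emit:
{"fn": "apply_moves", "kwargs": {"targets": "0 0 0 0.06 0.1 0.2 2;0 0 0 0.06 0.1 0.5 2;0 0 0 0.06 0.1 0.9 2;0 0 0 0.06 0.1 1.1 2;0 0 0 0.06 0.1 1.1 2", "force": 120}}

```text
time: 23.05
tool_pos: [646.3, -352.7, 179.3]
tcp_rot: [-180.0, 0.0, 5.5]
ft_force: [-0.5, -0.4, -1.8]
finger_gap: 22.1
```

Emit:
{"fn": "apply_moves", "kwargs": {"targets": "0 0 0 0 0 0.3 2;0 0 0 0 0 0.6 2;0 0 0 0 0 0.9 2;0 0 0 0 0 1.2 2;0 0 0 0 0 1.5 2"}}

```text
time: 23.55
tool_pos: [647.8, -353.5, 167.9]
tcp_rot: [179.9, -0.2, 5.5]
ft_force: [-1.9, -0.0, 9.9]
finger_gap: 22.1
```

Emit:
{"fn": "apply_moves", "kwargs": {"targets": "0 0 0 0 0 0.5 2;0 0 0 0 0 1.0 2;0 0 0 0 0 1.5 2;0 0 0 0 0 2.0 2;0 0 0 0 0 2.2 2"}}

```text
time: 24.05
tool_pos: [646.2, -352.6, 141.8]
tcp_rot: [-179.9, 0.1, 5.5]
ft_force: [-0.3, 0.5, -1.4]
finger_gap: 21.8
```

Emit:
{"fn": "apply_moves", "kwargs": {"targets": "0 0 0 0 0 0.3 2;0 0 0 0 0 0.6 2;0 0 0 0 0 0.9 2;0 0 0 0 0 1.1 2;0 0 0 0 0 1.1 2"}}

```text
time: 24.55
tool_pos: [646.4, -352.7, 131.4]
tcp_rot: [-180.0, 0.0, 5.5]
ft_force: [-0.2, -1.1, -1.2]
finger_gap: 22.3
```

Run:
```python
from h import *
goto([646.2,-352,129],5.5)
```

```text
turn [-0.001  0.001  0.   ] shift [-0.015 -0.072  0.238] pos [ 646.4 -352.7  131.4] rot [-1.7997e+02  4.0000e-02  5.5000e+00] F [-0.2 -1.1 -1.2] gap 22.3 t 24.55
```

Emit:
{"fn": "apply_moves", "kwargs": {"targets": "0 0 0 0 0 0.1 2;0 0 0 0 0 0.2 2;0 0 0 0 0 0.3 2;0 0 0 0 0 0.3 2;0 0 0 0 0 0.3 2"}}

```text
time: 25.05
tool_pos: [646.9, -353.0, 129.8]
tcp_rot: [180.0, -0.0, 5.5]
ft_force: [-2.0, 1.6, 4.2]
finger_gap: 21.9
```

Emit:
{"fn": "apply_moves", "kwargs": {"targets": "0 0 0 0 0 -2 2;0 0 0 0 0 -5 2;0 0 0 0 0 -7 2;0 0 0 0 0 -7 2;0 0 0 0 0 -7 2"}}

```text
time: 25.55
tool_pos: [646.8, -352.9, 198.5]
tcp_rot: [180.0, -0.0, 5.5]
ft_force: [-0.1, -0.3, -1.9]
finger_gap: 22.1
```

Run:
```python
from h import *
goto([640.3,-283,194],5.5)
snapshot('side')
for q in('plug2','plug1'): print([(np.round(r['at']),round(r['confidence'],2)) for r in recognise('side',q)])
```

```text
turn [ 0. -0.  0.] shift [ 0.024 -7.017  0.449] pos [ 646.8 -352.9  198.5] rot [ 1.7999e+02 -2.0000e-02  5.5000e+00] F [-0.1 -0.3 -1.9] gap 22.1 t 25.55
[(array([259., 335.]), 0.16)]
[(array([259., 335.]), 0.16)]
```

Emit:
{"fn": "apply_moves", "kwargs": {"targets": "0 0 0 0 -3.5 0 2;0 0 0 0 -7 0 2;0 0 0 0 -7 0 2;0 0 0 0 -7 0 2;0 0 0 0 -7 0 2"}}

```text
time: 26.2
tool_pos: [639.6, -283.6, 198.1]
tcp_rot: [-180.0, 0.1, 5.5]
ft_force: [-0.5, -0.5, -1.2]
finger_gap: 22.1
```

Run:
```python
from h import *
goto([640.3,-283,130],5.5)
save('wrist','w10.png',(110,270,250,400),4)
```

```text
turn [-0.     0.001 -0.   ] shift [ 0.078 -0.053  6.811] pos [ 639.6 -283.6  198.1] rot [-1.7999e+02  6.0000e-02  5.4900e+00] F [-0.5 -0.5 -1.2] gap 22.1 t 26.2
```

View pics/w10.png

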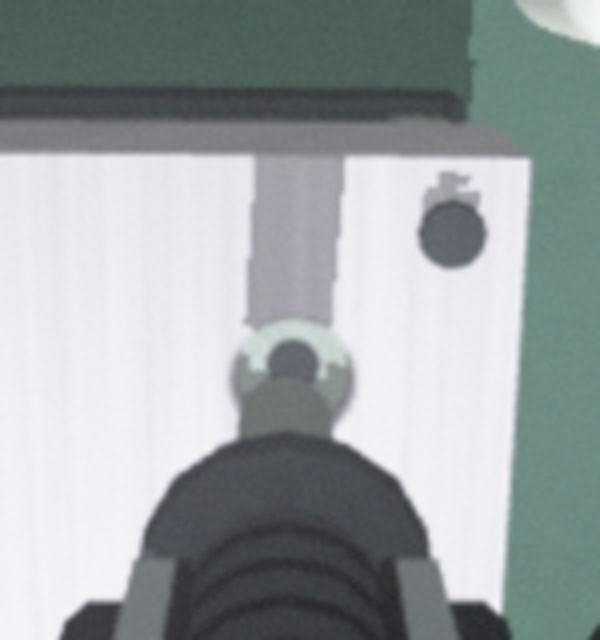

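Emit:
{"fn": "apply_moves", "kwargs": {"targets": "0 0 0 0.08 -0.15 0.4 2;0 0 0 0.08 -0.15 0.8 2;0 0 0 0.08 -0.15 1.2 2;0 0 0 0.08 -0.15 1.7 2;0 0 0 0.08 -0.15 1.9 2"}}

```text
time: 26.75
tool_pos: [640.2, -281.5, 178.8]
tcp_rot: [-180.0, 0.1, 5.5]
ft_force: [0.4, 0.1, -1.8]
finger_gap: 21.9
```

Emit:
{"fn": "apply_moves", "kwargs": {"targets": "0 0 0 0 0 0.3 2;0 0 0 0 0 0.6 2;0 0 0 0 0 0.9 2;0 0 0 0 0 1.2 2;0 0 0 0 0 1.5 2"}}

```text
time: 27.25
tool_pos: [641.6, -282.1, 168.0]
tcp_rot: [179.9, -0.2, 5.5]
ft_force: [-4.2, 2.1, 11.3]
finger_gap: 22.1
```

Emit:
{"fn": "apply_moves", "kwargs": {"targets": "0 0 0 0 0 0.4 2;0 0 0 0 0 0.8 2;0 0 0 0 0 1.2 2;0 0 0 0 0 1.6 2;0 0 0 0 0 2.0 2"}}

```text
time: 27.75
tool_pos: [641.1, -281.8, 145.7]
tcp_rot: [180.0, -0.1, 5.5]
ft_force: [0.5, 1.2, -0.7]
finger_gap: 22.0
```

Run:
```python
from h import *
goto([640.3,-283,129],5.5)
```

```text
turn [ 0.001 -0.001  0.   ] shift [-0.091  0.114  1.67 ] pos [ 641.1 -281.8  145.7] rot [ 1.7995e+02 -8.0000e-02  5.5000e+00] F [ 0.5  1.2 -0.7] gap 22.0 t 27.75
```

Same signature as bore 2. I'll finish the stroke, rise, and look at the side view while moving on.

Emit:
{"fn": "apply_moves", "kwargs": {"targets": "0 0 0 0 0 0.5 2;0 0 0 0 0 1.0 2;0 0 0 0 0 1.4 2;0 0 0 0 0 1.7 2;0 0 0 0 0 1.7 2"}}

```text
time: 28.25
tool_pos: [640.7, -281.6, 129.7]
tcp_rot: [180.0, -0.0, 5.5]
ft_force: [-5.2, 3.5, 8.4]
finger_gap: 22.0
```

Emit:
{"fn": "apply_moves", "kwargs": {"targets": "0 0 0 0 0 -2 2;0 0 0 0 0 -5 2;0 0 0 0 0 -7 2;0 0 0 0 0 -7 2;0 0 0 0 0 -7 2"}}

```text
time: 28.75
tool_pos: [640.7, -281.6, 197.5]
tcp_rot: [180.0, -0.0, 5.5]
ft_force: [0.2, -0.7, -1.7]
finger_gap: 22.3
```

Run:
```python
from h import *
goto([570.5,-287.8,198],5.5)
```

```text
turn [ 0. -0. -0.] shift [-7.047 -0.058 -0.049] pos [ 640.7 -281.6  197.5] rot [ 1.7999e+02 -1.0000e-02  5.5000e+00] F [ 0.2 -0.7 -1.7] gap 22.3 t 28.75
```

Emit:
{"fn": "apply_moves", "kwargs": {"targets": "0 0 0 -3.5 0 0 2;0 0 0 -7 -0.05 0 2;0 0 0 -7 -0.05 0 2;0 0 0 -7 -0.05 0.5 2;0 0 0 -7 -0.05 1.0 2"}}

```text
time: 29.25
tool_pos: [571.2, -287.6, 186.8]
tcp_rot: [-180.0, 0.0, 5.5]
ft_force: [-0.1, -0.4, -1.3]
finger_gap: 22.2
```

Emit:
{"fn": "apply_moves", "kwargs": {"targets": "0 0 0 0 0 0.3 2;0 0 0 0 0 0.6 2;0 0 0 0 0 0.9 2;0 0 0 0 0 1.2 2;0 0 0 0 0 1.2 2"}}

```text
time: 29.75
tool_pos: [570.8, -287.6, 175.4]
tcp_rot: [-180.0, 0.0, 5.5]
ft_force: [0.4, -0.8, -2.1]
finger_gap: 21.7
```

Emit:
{"fn": "apply_moves", "kwargs": {"targets": "0 0 0 0 0 0.3 2;0 0 0 0 0 0.6 2;0 0 0 0 0 0.9 2;0 0 0 0 0 1.2 2;0 0 0 0 0 1.5 2"}}

```text
time: 30.25
tool_pos: [570.8, -287.8, 160.7]
tcp_rot: [-180.0, 0.0, 5.5]
ft_force: [-1.1, -0.1, -1.5]
finger_gap: 22.2
```

Run:
```python
from h import *
goto([570.9,-287.9,129],5.5)
```

```text
turn [-0.  0.  0.] shift [0.007 0.011 3.168] pos [ 570.8 -287.8  160.7] rot [-1.8e+02  1.0e-02  5.5e+00] F [-1.1 -0.1 -1.5] gap 22.2 t 30.25
```

Emit:
{"fn": "apply_moves", "kwargs": {"targets": "0 0 0 0 0 -2 2;0 0 0 0 0 -3.8 2;0 0 0 0 0 -3.8 2;0 0 0 0 3.5 -3.8 2;0 0 0 0.05 7 -3.8 2"}}

```text
time: 30.75
tool_pos: [578.3, -357.3, 198.3]
tcp_rot: [-180.0, 0.0, 5.6]
ft_force: [0.6, 0.4, -1.1]
finger_gap: 22.1
```

Emit:
{"fn": "apply_moves", "kwargs": {"targets": "0 0 0 0 0 0 2;0 0 0 0 0 0.5 2;0 0 0 0 0 1 2;0 0 0 0 0 1.5 2;0 0 0 0 0 2 2"}}

```text
time: 31.25
tool_pos: [578.1, -356.4, 178.2]
tcp_rot: [-180.0, 0.0, 5.6]
ft_force: [-0.1, 0.4, -2.2]
finger_gap: 21.6
```

Emit:
{"fn": "apply_moves", "kwargs": {"targets": "0 0 0 0 0 0.3 2;0 0 0 0 0 0.6 2;0 0 0 0 0 0.9 2;0 0 0 0 0 1.2 2;0 0 0 0 0 1.5 2"}}

```text
time: 31.75
tool_pos: [578.2, -357.5, 163.9]
tcp_rot: [180.0, -0.0, 5.5]
ft_force: [0.8, -0.1, -2.4]
finger_gap: 22.2
```

Run:
```python
from h import *
goto([577,-357,129],5.5)
```

```text
turn [ 0. -0. -0.] shift [-0.111 -0.061  3.492] pos [ 578.2 -357.5  163.9] rot [ 1.7999e+02 -1.0000e-02  5.5000e+00] F [ 0.8 -0.1 -2.4] gap 22.2 t 31.75
```

Emit:
{"fn": "apply_moves", "kwargs": {"targets": "0 0 0 0 0 -4 2;0 0 0 0.5 0 -7 2;0 0 0 1.5 0.5 -10 2;0 0 0 3 1 -12 2;0 0 0 3 1 -12 2"}}

```text
time: 32.25
tool_pos: [611.3, -365.5, 288.5]
tcp_rot: [179.7, -0.3, 5.5]
ft_force: [1.0, 0.7, -0.8]
finger_gap: 22.0
```

Run:
```python
from h import *
snapshot('wrist');snapshot('wrist')
goto([582,-94,285],-4.8)
save('wrist','w11.png',(60,240,200,440),3)
```

```text
turn [0.   0.   0.18] shift [ -0.078 -27.189  -0.165] pos [ 608.9 -364.6  283.4] rot [1.80e+02 1.00e-02 5.51e+00] F [-0.3 -0.  -2.4] gap 22.0 t 32.35
```

View pics/w11.png

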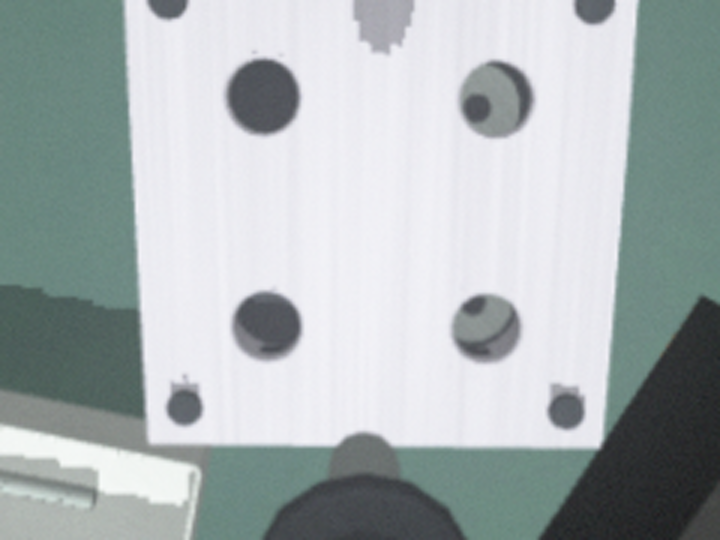

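Emit:
{"fn": "apply_moves", "kwargs": {"targets": "0 0 0.06 0 -4.5 0 2;0 0 0.12 0 -9 0 2;0 0 0.18 0 -14 0 2;0 0 0.18 0 -18.5 0 2;0 0 0.18 0 -23 0 2"}}

```text
time: 32.9
tool_pos: [584.9, -133.6, 281.5]
tcp_rot: [-180.0, 0.2, -4.8]
ft_force: [1.0, 0.7, -1.3]
finger_gap: 21.8
```

Emit:
{"fn": "apply_moves", "kwargs": {"targets": "0 0 0 0.1 -2 2 2;0 0 0 0.3 -4.2 6 2;0 0 0 0.3 -4.2 10 2;0 0 0 0.3 -4.2 12 2;0 0 0 0.3 -4.2 12 2"}}

```text
time: 33.4
tool_pos: [588.7, -92.7, 157.2]
tcp_rot: [-179.9, 0.6, -4.8]
ft_force: [-0.5, -0.1, -1.0]
finger_gap: 21.7
```

Run:
```python
from h import *
goto([581.4,-94,77.5],-4.8)
T=camT('wrist',camera_model('wrist'));save('wrist','w12.png',(80,330,180,460),2)
print(proj('wrist',[580,-92.5,75],T))
```

```text
turn [-0.002  0.011  0.   ] shift [-0.626  0.199  7.979] pos [588.7 -92.7 157.2] rot [-179.9     0.64   -4.79] F [-0.5 -0.1 -1. ] gap 21.7 t 33.4
[211.32699016 310.12283687]
```

View pics/w12.png

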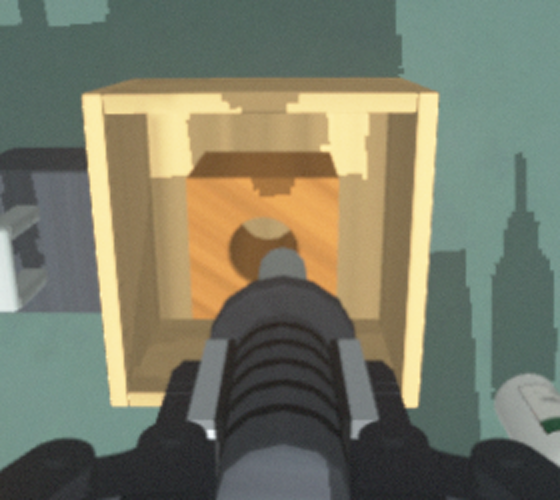

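Run:
```python
from h import *
goto([581.4,-93.7,84],-4.8)
```

```text
turn [-0.001  0.007 -0.   ] shift [-0.855  0.115  7.655] pos [590.5 -93.4 160.5] rot [-179.94    0.38   -4.81] F [-0.  -0.3 -1.6] gap 21.9 t 33.45
```

Emit:
{"fn": "apply_moves", "kwargs": {"targets": "0 0 0 -0.8 0.1 0 2;0 0 0 -0.8 0.1 0 2;0 0 0 -0.8 0.1 0 2;0 0 0 -0.8 0.1 0 2;0 0 0 -0.8 0.1 0 2"}}

```text
time: 33.95
tool_pos: [585.7, -94.5, 164.7]
tcp_rot: [180.0, -0.1, -4.8]
ft_force: [0.6, 0.2, -2.8]
finger_gap: 22.2
```

Run:
```python
from h import *
goto([581.4,-93.7,84],-4.8)
```

```text
turn [ 0.    -0.001 -0.   ] shift [-0.447 -0.041  8.071] pos [585.7 -94.5 164.7] rot [ 1.7999e+02 -7.0000e-02 -4.8200e+00] F [ 0.6  0.2 -2.8] gap 22.2 t 33.95
```

Emit:
{"fn": "apply_moves", "kwargs": {"targets": "0 0 0 -0.43 -0.04 0.5 2;0 0 0 -0.43 -0.04 1.5 2;0 0 0 -0.43 -0.04 2.5 2;0 0 0 -0.43 -0.04 3.5 2;0 0 0 -0.43 -0.04 4.2 2"}}

```text
time: 34.45
tool_pos: [580.3, -93.3, 120.1]
tcp_rot: [-180.0, 0.1, -4.8]
ft_force: [0.1, 0.0, -1.6]
finger_gap: 22.1
```

Emit:
{"fn": "apply_moves", "kwargs": {"targets": "0 0 0 0 0 1 2;0 0 0 0 0 2 2;0 0 0 0 0 3 2;0 0 0 0 0 3.8 2;0 0 0 0 0 3.8 2"}}

```text
time: 34.95
tool_pos: [580.0, -93.3, 82.2]
tcp_rot: [-180.0, 0.2, -4.8]
ft_force: [-0.1, 0.2, -1.7]
finger_gap: 21.9
```

Emit:
{"fn": "apply_moves", "kwargs": {"targets": "0 0 0 0 0 0.2 2;0 0 0 0 0 0.4 2;0 0 0 0 0 0.5 2;0 0 0 0 0 0.6 2;0 0 0 0 0 0.6 2"}}

```text
time: 35.45
tool_pos: [581.1, -93.6, 78.1]
tcp_rot: [180.0, -0.0, -4.8]
ft_force: [-0.3, 0.6, -1.3]
finger_gap: 21.9
```

Emit:
{"fn": "apply_moves", "kwargs": {"targets": "0 0 0 0 0 0.1 2;0 0 0 0 0 0.1 2;0 0 0 0 0 0.1 2.2;0 0 0 0 0 0.1 3.5;0 0 0 0 0 0.1 5"}}

```text
time: 35.95
tool_pos: [581.3, -93.6, 77.3]
tcp_rot: [180.0, -0.0, -4.8]
ft_force: [0.0, -0.1, -0.1]
finger_gap: 48.0
```

Emit:
{"fn": "apply_moves", "kwargs": {"targets": "0 0 0 0 0 0 5;0 0 0 0 0 0 5;0 0 0 0 0 -2 5;0 0 0 0 0 -4 5;0 0 0 0 0 -7 5"}}

```text
time: 36.45
tool_pos: [579.8, -93.2, 146.0]
tcp_rot: [-180.0, 0.2, -4.8]
ft_force: [-0.7, -0.5, -0.9]
finger_gap: 50.0
```

Emit:
{"fn": "apply_moves", "kwargs": {"targets": "0 0 0 0 0 -4 5;0 0 0 0 0 -8 5;0 0 0 0 0 -11 5;0 0 0 0 0 -11 5;0 0 0 0 0 -11 5"}}

```text
time: 36.95
tool_pos: [581.6, -93.7, 258.0]
tcp_rot: [180.0, -0.1, -4.8]
ft_force: [-1.1, 0.5, -2.0]
finger_gap: 50.3
```

Run:
```python
from h import *
snapshot('wrist')
T=camT('wrist',camera_model('wrist')); save('wrist','w13.png',(60,330,160,480),1.75)
print('drift pred',proj('wrist',[580,-92.5,125],T),proj('wrist',[580,-92.5,7],T))
for q,z in dict(drift=7).items():
    print(q,[(np.round(r['at']).tolist(),round(r['confidence'],2),np.round(atz('wrist',r['at'],z,T)[:2]).tolist()) for r in place_of('wrist',q)[:3]])
for c in('side','top'):
  snapshot(c)
  for q,z in dict(lid=3,lid_handle=110,tray=0).items(): print(c,q,[(np.round(r['at']).tolist(),round(r['confidence'],2),np.round(atz(c,r['at'],z)[:2]).tolist()) for r in place_of(c,q)[:2]])
goto([457,133,240],-5)
```

```text
drift pred [190.50681171 319.96757667] [163.43727425 320.29445417]
drift [([160.0, 324.0], 0.98, [585.0, -89.0])]
side lid [([290.0, 305.0], 0.76, [456.0, 120.0])]
side lid_handle [([267.0, 302.0], 0.97, [463.0, 128.0])]
side tray [([182.0, 364.0], 0.82, [471.0, -462.0]), ([159.0, 380.0], 0.76, [458.0, -639.0])]
top lid [([225.0, 245.0], 0.93, [458.0, 136.0])]
top lid_handle [([220.0, 242.0], 0.67, [462.0, 134.0])]
top tray [([224.0, 427.0], 0.83, [455.0, -637.0]), ([226.0, 389.0], 0.56, [449.0, -471.0])]
turn [-0.     0.     0.003] shift [-14.255 -21.529   1.681] pos [581.  -93.5 256.7] rot [-1.7999e+02  2.0000e-02 -4.8100e+00] F [-0.  -0.2 -0.8] gap 49.8 t 37.5
```

Emit:
{"fn": "apply_moves", "kwargs": {"targets": "0 0 0 -2.8 -4 0 5;0 0 0 -5.6 -8.5 0 5;0 0 0 -8.4 -13 0 5;0 0 0 -11.2 -17 0 5;0 0 0 -14 -21.5 0 5"}}

```text
time: 38.0
tool_pos: [462.0, 126.8, 257.2]
tcp_rot: [-180.0, -0.0, -4.8]
ft_force: [1.0, 1.0, 0.3]
finger_gap: 50.1
```

Emit:
{"fn": "apply_moves", "kwargs": {"targets": "0 0 0 0 0 2 5;0 0 0 0 0 4 5;0 0 0 0 0 4 5;0 0 0 0 0 4 5;0 0 0 0 0 4 5"}}

```text
time: 38.5
tool_pos: [463.9, 125.3, 218.3]
tcp_rot: [-180.0, -0.1, -4.9]
ft_force: [-0.3, 0.1, -0.1]
finger_gap: 50.0
```

Run:
```python
from h import *
T=camT('wrist',camera_model('wrist')); save('wrist','w14.png')
print([(np.round(r['at']).tolist(),round(r['confidence'],2),np.round(atz('wrist',r['at'],110,T)[:2],1).tolist()) for r in place_of('wrist','lid_handle')[:3]])
goto([457.4,132.3,93.5],-5)
im=cv2.imread('pics/w14.png'); T2=toolT()
# bar orientation: dark pixels near handle
g=im.max(2); r,c=map(int,proj('wrist',[457.5,132.5,113],T)); print(r,c)
sub=(g[r-75:r+75,c-60:c+60]<55).astype('uint8'); n,l,s,ce=cv2.connectedComponentsWithStats(sub)
for i in range(1,n):
    if s[i,4]>150: print(s[i],cv2.minAreaRect(np.argwhere(l==i)[:,::-1].astype('float32')),ce[i]+[c-60,r-75])
```

```text
[]
turn [-0.    -0.002  0.002] shift [-0.744 -0.643 12.478] pos [464.  125.2 218.3] rot [-1.7997e+02 -1.0000e-01 -4.8600e+00] F [ 0.2  0.4 -0.8] gap 50.0 t 38.6
192 311
```

Run:
```python
from h import *
T=camT('wrist',camera_model('wrist')); im=snapshot('wrist'); 
print([(q,[(np.round(r['at']).tolist(),round(r['confidence'],2),np.round(atz('wrist',r['at'],z,T)[:2],1).tolist()) for r in f('wrist',q)[:3]]) for f in (place_of,recognise) for q,z in(('lid_handle',110),('lid',3))])
g=cv2.resize(im.max(2),(64,40),interpolation=cv2.INTER_AREA)
for r in g[4:36,12:50]: print(''.join('%4d'%v for v in r))
```

```text
[('lid_handle', []), ('lid', [([166.0, 312.0], 0.85, [455.3, 130.7])]), ('lid_handle', [([172.0, 311.0], 0.62, [458.7, 147.7])]), ('lid', [([171.0, 310.0], 0.93, [452.6, 125.2])])]
 146 146 146 141 143 146 145 179 247 182 161 121  98  97 145 125  95  94  93  95  95  95  95  95  95 105 135 136 136 139 138 128 117 111 133 200 204 205
 147 147 147 144 143 147 146 163 248 183 124 107  92  95 137 107  95  95  95  95  96  95  95  96  96 103 137 136 136 131 112 109 109 112 128 201 210 208
 148 147 146 145 143 149 148 151 245 201  89  58  53  52  52  53  56  59  63  66  71  75  79  84  89  98 130 135 137 127 108 108 109 113 127 203 211 207
 149 148 145 146 145 150 149 148 231 217  89  61  55  55  54  53  52  51  51  51  50  51  51  51  50  50  59  64  68  85 107 108 109 114 128 205 212 209
 150 148 148 147 143 150 150 148 217 233  89  63  57  57  57  56  55  55  55  55  55  55  55  55  55  55  61  61  59  75 108 106 110 115 127 203 211 208
 150 148 149 150 147 148 149 149 201 248  93  67  64  67  67  67  67  67  67  67  66  67  68  69  68  67  71  66  61  87 108 107 110 116 124 198 208 207
 
[... 3276 characters left out ...]
 254 254 215  90  74  69  65  63  62  59  38  44  43  42  42  43  54  71  46  47  49  70
 136  77  43  44  43  46  42  43  44  45  47  49  51  62 136 111 148 132  73  70  69  67  65  62  61  60  42  42  41  42  41  41  42  42  43  45  45  45
  66  44  43  42  45  55  63  71  66  43  44  46  50 101 155 141 133 103  69  68  67  74  87  70  83  85  64  41  41  40  39  50  64  59  52  42  43  43
  43  42  42  45  58  87  87  86  71  43  44  46  48 144 179 232 168 106  92  87  76  97 118  87 113 116  88  41  41  40  40  51  73  75  72  46  41  41
  42  41  44  47  64  88  87  86  73  42  43  47  46 109 194 211 207 127 141 115 103 114 118  99 115 116  75  40  41  41  39  53  73  74  69  47  44  39
```

Emit:
{"fn": "apply_moves", "kwargs": {"targets": "0 0 0 -0.35 -0.3 4 5;0 0 0 -0.7 -0.65 8 5;0 0 0 -0.7 -0.65 11 5;0 0 0 -0.7 -0.65 12.4 5;0 0 0 -0.7 -0.65 12.4 5"}}

```text
time: 39.35
tool_pos: [455.2, 132.2, 91.1]
tcp_rot: [179.9, 0.2, -4.8]
ft_force: [-0.3, -0.2, 0.4]
finger_gap: 49.9
```

Emit:
{"fn": "apply_moves", "kwargs": {"targets": "0 0 0 0 0 0 0.8;0 0 0 0 0 0 0.8;0 0 0 0 0 0 0.8;0 0 0 0 0 0 0.8;0 0 0 0 0 0 0.8", "force": 100}}

```text
time: 39.85
tool_pos: [458.3, 132.8, 95.2]
tcp_rot: [-180.0, -0.2, -4.8]
ft_force: [-1.0, 0.2, 6.2]
finger_gap: 10.1
```

Emit:
{"fn": "apply_moves", "kwargs": {"targets": "0 0 0 0 0 -0.5 0.8;0 0 0 0 0 -1.5 0.8;0 0 0 0 0 -2.5 0.8;0 0 0 0 0 -3.5 0.8;0 0 0 0 0 -3.5 0.8"}}

```text
time: 40.35
tool_pos: [458.2, 132.8, 130.4]
tcp_rot: [-179.9, -0.2, -4.8]
ft_force: [0.4, 0.3, -2.3]
finger_gap: 9.8
```

Run:
```python
from h import *
goto([580.5,-92.5,262],-4.8)
```

```text
turn [-0.001 -0.003 -0.   ] shift [ 14.126  21.415 -13.134] pos [458.2 132.8 130.4] rot [-179.95   -0.2    -4.81] F [ 0.4  0.3 -2.3] gap 9.8 t 40.35
```

Emit:
{"fn": "apply_moves", "kwargs": {"targets": "0 0 0 0 0 -4 0.8;0 0 0 0 0 -8 0.8;0 0 0 0 0 -13 0.8;0 0 0 2.5 4 -13 0.8;0 0 0 5 8 -13 0.8"}}

```text
time: 40.85
tool_pos: [501.5, 48.7, 260.8]
tcp_rot: [-180.0, -0.3, -4.6]
ft_force: [0.7, 0.9, -4.5]
finger_gap: 9.9
```

Emit:
{"fn": "apply_moves", "kwargs": {"targets": "0 0 0 2.5 4 0 0.8;0 0 0 5 8 0 0.8;0 0 0 7.5 11.5 0 0.8;0 0 0 9 13.3 0 0.8;0 0 0 9 13.3 0 0.8"}}

```text
time: 41.35
tool_pos: [579.1, -94.5, 257.0]
tcp_rot: [180.0, 0.1, -5.0]
ft_force: [-0.4, 0.0, -2.5]
finger_gap: 9.9
```

Emit:
{"fn": "apply_moves", "kwargs": {"targets": "0 0 0 0 0 0 0.8;0 0 0 0 0 0 0.8;0 0 0 0 0 0 0.8;0 0 0 0 0 0 0.8;0 0 0 0 0 0 0.8"}}

```text
time: 41.85
tool_pos: [578.3, -90.8, 258.2]
tcp_rot: [180.0, -0.0, -4.8]
ft_force: [-0.0, -0.1, -3.1]
finger_gap: 10.4
```

Run:
```python
from h import *
goto([580.3,-91.7,175],-4.8)
T=camT('wrist',camera_model('wrist')); save('wrist','w15.png',(40,400,60,620),1.3)
print([(np.round(r['at']).tolist(),round(r['confidence'],2),np.round(atz('wrist',r['at'],72,T)[:2],1).tolist()) for r in place_of('wrist','staple')[:3]])
```

```text
turn [ 0.    -0.     0.001] shift [0.203 0.074 8.325] pos [578.3 -90.8 258.2] rot [ 1.80e+02 -2.00e-02 -4.76e+00] F [-0.  -0.1 -3.1] gap 10.4 t 41.85
[([271.0, 194.0], 0.21, [426.4, -187.3])]
```

Emit:
{"fn": "apply_moves", "kwargs": {"targets": "0 0 0.002 0.2 0.07 3 0.8;0 0 0.002 0.2 0.07 6 0.8;0 0 0.002 0.2 0.07 8 0.8;0 0 0.002 0.2 0.07 8 0.8;0 0 0.002 0.2 0.07 8 0.8"}}

```text
time: 42.45
tool_pos: [580.3, -92.2, 178.3]
tcp_rot: [-180.0, 0.0, -4.9]
ft_force: [-0.3, 0.7, -3.2]
finger_gap: 9.9
```

Emit:
{"fn": "apply_moves", "kwargs": {"targets": "0 0 0 0 0 0.3 0.8;0 0 0 0 0 0.6 0.8;0 0 0 0 0 0.9 0.8;0 0 0 0 0 1.2 0.8;0 0 0 0 0 1.3 0.8"}}

```text
time: 42.95
tool_pos: [580.2, -92.2, 164.6]
tcp_rot: [-180.0, 0.0, -4.9]
ft_force: [-0.4, 0.2, -2.2]
finger_gap: 10.1
```

No contact force, so it's sliding over the rim. I'll continue to the seat.

Emit:
{"fn": "apply_moves", "kwargs": {"targets": "0 0 0 0 0 0.4 0.8;0 0 0 0 0 0.8 0.8;0 0 0 0 0 1.2 0.8;0 0 0 0 0 1.4 0.8;0 0 0 0 0 1.4 0.8"}}

```text
time: 43.45
tool_pos: [580.0, -92.2, 150.4]
tcp_rot: [-180.0, 0.1, -4.9]
ft_force: [0.6, 0.4, -2.2]
finger_gap: 10.1
```

Emit:
{"fn": "apply_moves", "kwargs": {"targets": "0 0 0 0 0 0.1 0.8;0 0 0 0 0 0.2 0.8;0 0 0 0 0 0.3 0.8;0 0 0 0 0 0.3 0.8;0 0 0 0 0 0.3 0.8"}}

```text
time: 43.95
tool_pos: [580.5, -92.3, 148.4]
tcp_rot: [180.0, -0.0, -4.9]
ft_force: [-1.4, 0.6, -1.3]
finger_gap: 9.7
```

Emit:
{"fn": "apply_moves", "kwargs": {"targets": "0 0 0 0 0 0.05 0.8;0 0 0 0 0 0.05 1.5;0 0 0 0 0 0 3;0 0 0 0 0 0 5;0 0 0 0 0 0 5"}}

```text
time: 44.45
tool_pos: [580.4, -92.3, 148.1]
tcp_rot: [180.0, -0.0, -4.9]
ft_force: [-0.1, 0.3, -0.1]
finger_gap: 49.9
```

Emit:
{"fn": "apply_moves", "kwargs": {"targets": "0 0 0 0 0 -1 5;0 0 0 0 0 -4 5;0 0 0 0 0 -8 5;0 0 0 0 0 -11 5;0 0 0 0 0 -13 5"}}

```text
time: 44.95
tool_pos: [581.3, -92.5, 282.2]
tcp_rot: [180.0, -0.3, -4.9]
ft_force: [-0.5, -0.2, -0.3]
finger_gap: 50.1
```

Emit:
{"fn": "apply_moves", "kwargs": {"targets": "0 0 0 -2 4 0 5;0 0 0 -4 8.5 0 5;0 0 0 -6 13 0 5;0 0 0 -8 17.5 0 5;0 0 0 -10 22 0 5"}}

```text
time: 45.45
tool_pos: [460.8, -304.4, 279.2]
tcp_rot: [180.0, -0.1, -4.9]
ft_force: [1.0, -0.8, 0.2]
finger_gap: 49.9
```

Run:
```python
from h import *
for c in('side','top'):
  snapshot(c)
  for q,z in dict(lid_handle=163,tray=0,pin=2).items(): print(c,q,[(np.round(r['at']).tolist(),round(r['confidence'],2),np.round(atz(c,r['at'],z)[:2]).tolist()) for r in place_of(c,q)[:3]])
goto([450,-375,270],-5)
T=camT('wrist',camera_model('wrist')); snapshot('wrist')
for q,z in dict(tray=0,pin=2,lid_handle=163).items(): print(q,[(np.round(r['at']).tolist(),round(r['confidence'],2),np.round(atz('wrist',r['at'],z,T)[:2],1).tolist()) for r in place_of('wrist',q)[:3]])
```

```text
side lid_handle [([198.0, 297.0], 0.65, [581.0, -90.0])]
side tray [([182.0, 365.0], 0.87, [467.0, -464.0]), ([161.0, 380.0], 0.65, [455.0, -620.0])]
side pin [([183.0, 372.0], 0.6, [438.0, -466.0])]
top lid_handle [([187.0, 297.0], 0.63, [580.0, -87.0])]
top tray [([223.0, 426.0], 0.83, [460.0, -633.0]), ([228.0, 244.0], 0.73, [444.0, 143.0]), ([222.0, 389.0], 0.56, [464.0, -471.0])]
top pin [([233.0, 388.0], 0.56, [417.0, -467.0]), ([224.0, 246.0], 0.35, [462.0, 134.0])]
turn [-0.    -0.     0.003] shift [-0.641  7.407  0.824] pos [ 462.6 -301.7  278.2] rot [-1.7999e+02 -2.0000e-02 -4.8200e+00] F [ 0.  -0.2 -0. ] gap 49.8 t 45.85
tray [([364.0, 336.0], 0.61, [458.9, -633.7]), ([274.0, 328.0], 0.55, [458.8, -466.5])]
pin [([271.0, 302.0], 0.92, [422.7, -458.6])]
lid_handle [([145.0, 509.0], 0.36, [613.9, -271.4])]
```

Emit:
{"fn": "apply_moves", "kwargs": {"targets": "0 0 0 -1 4 1 5;0 0 0 -2 7.5 3 5;0 0 0 -2.5 7.5 3 5;0 0 0 -2.5 7.5 3 5;0 0 0 -2.5 7.5 3 5"}}

```text
time: 46.55
tool_pos: [431.0, -374.9, 248.6]
tcp_rot: [180.0, -0.0, -4.9]
ft_force: [-0.4, -0.1, 0.6]
finger_gap: 50.0
```

Run:
```python
from h import *
T=camT('wrist',camera_model('wrist')); goto([425,-460,150],-5); save('wrist','w16.png',(150,350,200,480),2.8)
for q,z in dict(tray=0,pin=2).items(): print(q,[(np.round(r['at']).tolist(),round(r['confidence'],2),np.round(atz('wrist',r['at'],z,T)[:2],1).tolist()) for r in place_of('wrist',q)[:3]])
```

```text
turn [ 0.    -0.001  0.002] shift [0.116 8.525 9.865] pos [ 431.  -374.9  248.6] rot [ 1.7999e+02 -5.0000e-02 -4.9000e+00] F [-0.4 -0.1  0.6] gap 50.0 t 46.55
tray [([231.0, 348.0], 0.95, [458.6, -463.2]), ([338.0, 356.0], 0.71, [460.1, -632.0])]
pin [([228.0, 320.0], 0.76, [422.7, -455.6])]
```

View pics/w16.png

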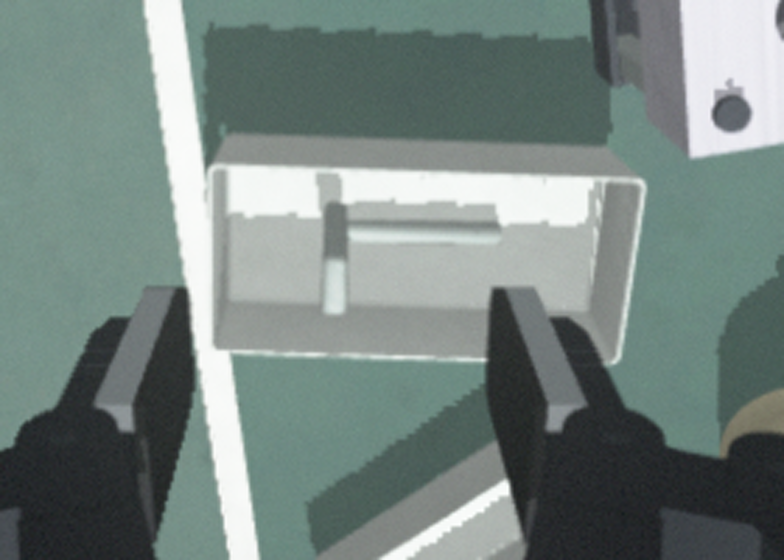

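Emit:
{"fn": "apply_moves", "kwargs": {"targets": "0 0 0.003 -0.1 4 4 5;0 0 0.003 -0.12 8.1 8 5;0 0 0.003 -0.12 8.1 12 5;0 0 0.003 -0.12 8.1 15 5;0 0 0.003 -0.12 8.1 15 5"}}

```text
time: 47.2
tool_pos: [420.1, -452.6, 92.0]
tcp_rot: [-179.6, 0.4, -5.1]
ft_force: [-0.8, 1.6, 0.0]
finger_gap: 49.9
```

Emit:
{"fn": "apply_moves", "kwargs": {"targets": "0 0 0 0 0 0 5;0 0 0 0 0 0 5;0 0 0 0 0 0 5;0 0 0 0 0 0 5;0 0 0 0 0 0 5"}}

```text
time: 47.7
tool_pos: [422.8, -456.5, 99.3]
tcp_rot: [179.9, -0.1, -5.1]
ft_force: [-0.9, 0.6, 0.4]
finger_gap: 50.2
```

Run:
```python
from h import *
goto([423,-456,30],-5)
T=camT('wrist',camera_model('wrist'));save('wrist','w17.png')
for q,z in dict(pin=2).items(): print(q,[(np.round(r['at']).tolist(),round(r['confidence'],2),np.round(atz('wrist',r['at'],z,T)[:2],1).tolist()) for r in place_of('wrist',q)[:3]])
```

```text
turn [ 0.001 -0.001 -0.002] shift [ 3.000e-03 -6.200e-02  6.934e+00] pos [ 422.8 -456.5   99.3] rot [ 1.7992e+02 -8.0000e-02 -5.0900e+00] F [-0.9  0.6  0.4] gap 50.2 t 47.7
pin [([206.0, 319.0], 0.95, [421.5, -458.1])]
```

Emit:
{"fn": "apply_moves", "kwargs": {"targets": "0 0 0 0 0 0 4;0 0 0 0 0 2 4;0 0 0 0 0 4.5 4;0 0 0 0 0 6.9 4;0 0 0 0 0 6.9 4"}}

```text
time: 48.3
tool_pos: [420.1, -453.4, 24.7]
tcp_rot: [-179.7, 0.3, -5.1]
ft_force: [-0.4, 1.0, -1.1]
finger_gap: 40.2
```

Emit:
{"fn": "apply_moves", "kwargs": {"targets": "0 0 0 0 0 0 0.5;0 0 0 0 0 0 0.5;0 0 0 0 0 0 0.5;0 0 0 0 0 0 0.5;0 0 0 0 0 0 0.5", "force": 80}}

```text
time: 48.8
tool_pos: [423.2, -457.3, 31.0]
tcp_rot: [179.9, -0.1, -5.1]
ft_force: [-0.9, -0.1, 7.1]
finger_gap: 9.2
```

Emit:
{"fn": "apply_moves", "kwargs": {"targets": "0 0 0 0 0 -1 0.5;0 0 0 0 0 -4 0.5;0 0 0 0 0 -9 0.5;0 0 0 0 0 -13 0.5;0 0 0 0 0 -16 0.5"}}

```text
time: 49.3
tool_pos: [422.8, -456.7, 193.2]
tcp_rot: [179.9, -0.1, -5.1]
ft_force: [-0.0, -0.5, -0.6]
finger_gap: 9.2
```

Run:
```python
from h import *
goto([360,-73,200],-5)
T=camT('wrist',camera_model('wrist'));save('wrist','w18.png')
for q,z in dict(pin=160).items(): print(q,[(np.round(r['at']).tolist(),round(r['confidence'],2),np.round(atz('wrist',r['at'],z,T)[:2],1).tolist()) for r in place_of('wrist',q)[:3]])
```

```text
turn [ 0.003 -0.002 -0.002] shift [ -9.661 -37.655  -0.798] pos [ 422.8 -456.7  193.2] rot [ 1.7985e+02 -1.4000e-01 -5.1000e+00] F [-0.  -0.5 -0.6] gap 9.2 t 49.3
pin [([244.0, 320.0], 0.93, [422.3, -460.1])]
```

Emit:
{"fn": "apply_moves", "kwargs": {"targets": "0 0 0 -0.8 -4 -1 0.5;0 0 0 -1.8 -8.5 -2 0.5;0 0 0 -2.8 -13 -2 0.5;0 0 0 -3.8 -18 -2 0.5;0 0 0 -4.6 -22.5 -2 0.5"}}

```text
time: 49.9
tool_pos: [395.3, -225.7, 208.1]
tcp_rot: [-179.9, 0.1, -5.1]
ft_force: [0.9, 0.7, 0.3]
finger_gap: 8.6
```

Emit:
{"fn": "apply_moves", "kwargs": {"targets": "0 0 0 -0.7 -4.5 0 0.5;0 0 0 -1.5 -9 0 0.5;0 0 0 -2.2 -13 1 0.5;0 0 0 -2.5 -15 2 0.5;0 0 0 -2.5 -15.2 2 0.5"}}

```text
time: 50.4
tool_pos: [383.6, -71.7, 187.0]
tcp_rot: [-179.9, 0.2, -4.9]
ft_force: [0.1, -0.1, -0.4]
finger_gap: 8.9
```

Emit:
{"fn": "apply_moves", "kwargs": {"targets": "0 0 0 0 0 0 0.5;0 0 0 0 0 0 0.5;0 0 0 0 0 0 0.5;0 0 0 0 0 0 0.5;0 0 0 0 0 0 0.5"}}

```text
time: 50.9
tool_pos: [385.2, -74.9, 189.1]
tcp_rot: [180.0, -0.0, -5.2]
ft_force: [0.5, -0.2, -1.1]
finger_gap: 9.0
```

Run:
```python
from h import *
goto([386,-75.5,192],-5)
im=snapshot('wrist')[:,:,::-1]; cv2.imwrite('pics/w19.png',im)
new=cv2.resize(im[0:400,120:520],None,fx=1.5,fy=1.5,interpolation=cv2.INTER_CUBIC); old=cv2.imread('pics/w4.png')
def rod(a):
    g=cv2.cvtColor(a,cv2.COLOR_BGR2GRAY).astype(float)
    out=[]
    for x in (360,400,440,480):
        col=g[325:430,x-6:x+7].mean(1); d=np.gradient(cv2.GaussianBlur(col.reshape(-1,1),(1,5),0).ravel()); out.append((325+int(d.argmax()),325+int(d.argmin())))
    row=g[366:380,480:540].mean(0); out.append(('end',480+int(np.gradient(row).argmin())))
    return out
print(rod(old)); print(rod(new))
tm=cv2.matchTemplate(new[320:430,300:540],old[340:410,335:520],cv2.TM_CCOEFF_NORMED); _,v,_,l=cv2.minMaxLoc(tm); print(v,l,'expect (35,20)')
tm=cv2.matchTemplate(new[320:540,250:350],old[345:505,275:325],cv2.TM_CCOEFF_NORMED); _,v,_,l=cv2.minMaxLoc(tm); print(v,l,'expect (25,25)')
```

```text
turn [ 0.    -0.    -0.003] shift [ 0.087  0.057 -0.287] pos [385.2 -74.9 189.1] rot [180.    -0.    -5.17] F [ 0.5 -0.2 -1.1] gap 9.0 t 50.9
[(371, 387), (374, 386), (375, 386), (327, 386), ('end', 508)]
[(370, 386), (370, 386), (371, 386), (327, 386), ('end', 505)]
0.9856237173080444 (34, 20) expect (35,20)
0.9835256934165955 (25, 25) expect (25,25)
```

Emit:
{"fn": "apply_moves", "kwargs": {"targets": "0 0 -0.004 -1.5 0 0 0.5;0 0 -0.004 -2.95 0.03 1 0.5;0 0 -0.004 -2.95 0.03 4 0.5;0 0 -0.004 -2.95 0.03 6 0.5;0 0 -0.004 -2.95 0.03 6 0.5"}}

```text
time: 51.45
tool_pos: [353.6, -71.4, 126.2]
tcp_rot: [-179.9, 0.3, -4.9]
ft_force: [-0.3, 0.1, -1.1]
finger_gap: 9.1
```

Emit:
{"fn": "apply_moves", "kwargs": {"targets": "0 0 0 0 0 1.5 0.5;0 0 0 0 0 3 0.5;0 0 0 0 0 3 0.5;0 0 0 0 0 3 0.5;0 0 0 0 0 3 0.5"}}

```text
time: 51.95
tool_pos: [356.5, -72.2, 100.4]
tcp_rot: [180.0, -0.1, -4.9]
ft_force: [-0.1, -0.3, -0.3]
finger_gap: 9.0
```

Run:
```python
from h import *
goto([355.6,-72.7,93],-4.9); goto([429.1,-79,93],-4.9)
save('wrist','w20.png')
```

```text
turn [ 0.    -0.002  0.001] shift [-0.09   0.053  0.743] pos [356.5 -72.2 100.4] rot [ 1.7997e+02 -1.0000e-01 -4.8700e+00] F [-0.1 -0.3 -0.3] gap 9.0 t 51.95
turn [ 0.    -0.002  0.001] shift [7.287 0.057 0.756] pos [356.5 -72.2 100.4] rot [ 1.7997e+02 -1.0000e-01 -4.8700e+00] F [-0.1 -0.3 -0.3] gap 9.0 t 51.95
```

Emit:
{"fn": "apply_moves", "kwargs": {"targets": "0 0 0 0 0.05 0.4 0.5;0 0 0 0 0.05 0.75 0.5;0 0 0 0 0.05 0.75 0.5;0 0 0 0 0.05 0.75 0.5;0 0 0 0 0.05 0.75 0.5"}}

```text
time: 52.5
tool_pos: [356.2, -72.7, 92.3]
tcp_rot: [180.0, -0.1, -4.9]
ft_force: [-3.5, 0.9, 7.9]
finger_gap: 8.8
```

Emit:
{"fn": "apply_moves", "kwargs": {"targets": "0 0 0 0.4 0 0 0.5;0 0 0 0.8 0 0 0.5;0 0 0 1.2 0 0 0.5;0 0 0 1.6 0 0 0.5;0 0 0 2 0 0 0.5"}}

```text
time: 53.0
tool_pos: [376.0, -74.4, 92.5]
tcp_rot: [180.0, -0.0, -4.9]
ft_force: [-7.1, 0.4, 11.5]
finger_gap: 8.9
```

Emit:
{"fn": "apply_moves", "kwargs": {"targets": "0 0 0 0.4 0 0 0.5;0 0 0 0.8 0 0 0.5;0 0 0 1.2 0 0 0.5;0 0 0 1.6 0 0 0.5;0 0 0 2 0 0 0.5"}}

```text
time: 53.5
tool_pos: [395.8, -76.2, 92.6]
tcp_rot: [180.0, -0.0, -4.9]
ft_force: [-8.3, -0.4, 14.3]
finger_gap: 8.5
```

Emit:
{"fn": "apply_moves", "kwargs": {"targets": "0 0 0 0 0 -0.1 0.5;0 0 0 0.3 0 -0.15 0.5;0 0 0 0.7 0 -0.15 0.5;0 0 0 1.1 0 -0.15 0.5;0 0 0 1.5 0 -0.15 0.5"}}

```text
time: 54.0
tool_pos: [410.7, -77.1, 92.9]
tcp_rot: [-180.0, 0.0, -4.9]
ft_force: [-1.3, 1.1, 1.1]
finger_gap: 9.1
```

Emit:
{"fn": "apply_moves", "kwargs": {"targets": "0 0 0 0.4 0 0 0.5;0 0 0 0.8 0 0 0.5;0 0 0 1.2 0 0 0.5;0 0 0 1.6 0 0 0.5;0 0 0 1.8 0 0 0.5"}}

```text
time: 54.5
tool_pos: [428.8, -78.6, 92.9]
tcp_rot: [-180.0, -0.0, -4.9]
ft_force: [-0.5, 0.2, 2.2]
finger_gap: 8.9
```

Run:
```python
from h import *
goto([429.1,-79,93],-4.9)
```

```text
turn [-0.    -0.     0.001] shift [ 0.036  0.032 -0.006] pos [428.8 -78.6  92.9] rot [-180.     -0.     -4.87] F [-0.5  0.2  2.2] gap 8.9 t 54.5
```

Emit:
{"fn": "apply_moves", "kwargs": {"targets": "0 0 0 0.03 0 0 0.5;0 0 0 0.03 0 0 2;0 0 0 0.03 0 0 4;0 0 0 0.03 0 0 4;0 0 0 0.03 0 0 4"}}

```text
time: 55.0
tool_pos: [428.6, -78.6, 93.0]
tcp_rot: [-180.0, -0.0, -4.9]
ft_force: [-0.8, 0.7, 0.3]
finger_gap: 40.2
```

Emit:
{"fn": "apply_moves", "kwargs": {"targets": "0 0 0 0 0 -1 4;0 0 0 0 0 -4 4;0 0 0 0 0 -6 4;0 0 0 0 0 -6 4;0 0 0 0 0 -6 4"}}

```text
time: 55.5
tool_pos: [429.2, -78.8, 153.9]
tcp_rot: [180.0, -0.1, -4.9]
ft_force: [-0.6, -0.1, 0.1]
finger_gap: 40.1
```

Run:
```python
from h import *
goto([429.6,-80.1,151],-4.37)
T=camT('wrist',camera_model('wrist')); im=snapshot('wrist')[:,:,::-1]
new=cv2.resize(im[0:330,180:500],None,fx=2.4,fy=2.4,interpolation=cv2.INTER_CUBIC); cv2.imwrite('pics/w21.png',new); old=cv2.imread('pics/w3.png')
for n,(a,b,c,d) in dict(tab=(455,640,310,365),arch=(440,580,405,440),rear=(440,575,510,570),tonguelid=(410,620,590,640),gauge=(450,590,195,280)).items():
    tm=cv2.matchTemplate(new[a-40:b+40,c-40:d+40],old[a:b,c:d],cv2.TM_CCOEFF_NORMED); _,v,_,l=cv2.minMaxLoc(tm); print(n,round(v,3),np.array(l)-40)
for q,z in dict(pin=64,staple=72,lid_handle=163,gauge=0,flux_tin=0).items(): print(q,[(np.round(r['at']).tolist(),round(r['confidence'],2),np.round(atz('wrist',r['at'],z,T)[:2],1).tolist()) for r in place_of('wrist',q)[:2]])
```

```text
turn [ 0.    -0.002 -0.009] shift [0.053 0.125 0.286] pos [429.2 -78.8 153.9] rot [ 1.7998e+02 -1.0000e-01 -4.8700e+00] F [-0.6 -0.1  0.1] gap 40.1 t 55.5
tab 0.983 [-1  1]
arch 0.995 [1 0]
rear 0.994 [-1  1]
tonguelid 0.981 [-1  2]
gauge 0.996 [3 1]
pin [([209.0, 319.0], 0.56, [427.7, -80.4])]
staple [([210.0, 357.0], 0.58, [455.3, -80.8])]
lid_handle [([275.0, 630.0], 0.82, [579.2, -93.1])]
gauge [([210.0, 285.0], 0.77, [393.9, -100.7])]
flux_tin [([320.0, 295.0], 0.82, [389.4, -224.6]), ([205.0, 514.0], 0.16, [612.8, -114.4])]
```

Emit:
{"fn": "apply_moves", "kwargs": {"targets": "0 0 0 0 0 -4 4;0 0 0 0 0 -8 4;0 0 0 0 0 -12 4;0 0 0 0 0 -12 4;0 0 0 0 0 -12 4"}}

```text
time: 56.3
tool_pos: [429.2, -78.8, 273.7]
tcp_rot: [180.0, -0.1, -4.9]
ft_force: [-0.0, 0.9, -1.3]
finger_gap: 39.9
```

Run:
```python
from h import *
for c in('side','top'):
  snapshot(c)
  for q,z in dict(lid_handle=163,tray=0,pin=64,oil_bottle=0,solder_spool=0,pliers=0,flux_tin=0).items(): print(c,q,[(round(r['confidence'],2),np.round(atz(c,r['at'],z)[:2]).tolist()) for r in place_of(c,q)[:2]])
goto([429,-79,270],-5)
print(hand_in())
```

```text
side lid_handle [(0.73, [580.0, -102.0])]
side tray [(0.86, [468.0, -469.0]), (0.62, [449.0, -632.0])]
side pin [(0.71, [579.0, -86.0]), (0.48, [430.0, -86.0])]
side oil_bottle [(0.41, [715.0, -208.0]), (0.15, [471.0, -465.0])]
side solder_spool [(0.68, [397.0, -114.0]), (0.59, [418.0, -14.0])]
side pliers [(0.6, [420.0, 315.0]), (0.47, [702.0, -411.0])]
side flux_tin [(0.57, [382.0, -226.0])]
top lid_handle [(0.7, [578.0, -92.0])]
top tray [(0.96, [458.0, -461.0]), (0.87, [457.0, -622.0])]
top pin [(0.66, [578.0, -354.0])]
top oil_bottle [(0.46, [712.0, -212.0])]
top solder_spool [(0.62, [426.0, -0.0])]
top pliers [(0.55, [419.0, 321.0])]
top flux_tin [(0.59, [379.0, -216.0])]
turn [ 0.    -0.     0.002] shift [0.033 0.032 0.304] pos [428.7 -78.7 273. ] rot [180.    -0.    -4.87] F [-1.1  0.   0.8] gap 40.0 t 57.1
the job is handed in; nothing more can be done
None
```

The job is done and handed in at about 57 s of the 200 s allowed. I drew the pin into the larger grey tray and set the lid level in the middle of the mat. Plugs 1 and 2 were the only ones present. I drove both into the trough, then put the drift, lid and pin back.

**What the last checks showed:**
- **Plugs:** the drift met about 10 N at bores 1 and 2, then none, until its guard reached the plate. A wrist picture then showed both plugs low in the trough. In bores 3 and 4 the drift went 20 mm or more below the plate top without resistance, so I did not push it to the guard there.
- **Drift:** I let it go with the guard about 1 mm above its original height in the socket. The network then placed its tip about 6 mm from the socket centre, against 1 mm at the start. I did not look at a picture of it before closing the lid, so its seating rests mainly on the gripper height.
- **Lid and pin:** a wrist picture matched against the one from the start put the pin tab, both arches and the lid's tongue within 1–2 pixels of where they began.
- **Bystanders:** the oil bottle, spool, tin, pliers and gauge read within about 1–2 cm of their first positions.

**What disagreed:**
- The tray was knocked about 3 cm during the run, from about (483, -450) to (459, -463) mm, while the robot was away from it. I picked the pin out of it there and left it in that position.
- The final side and top views gave some stray readings for the pin and spool, and the side view read the handle 10 mm off. I trusted the closer wrist view instead.

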